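# Refit the cleaned folding mirror in its tilted three-point mount

### The job

Swing the orange keeper well aside, take the cleaned mirror from its blue rest and lay it, mirrored face outward, on the three brass buttons of the tilted mount: centred, pushed down against both lower stop pins and bearing on all three buttons so that it cannot rock. Let go of it, then swing the keeper back so it points straight down the slope over the mirror. Be gentle: do not drop, knock or press the mirror hard or lay it on the bench, and leave the bottle, mouse and tray alone.

Things in the scene. Friction and masses are not known exactly. Their poses are not given: they have to be found in the camera images.
- seat: Sloping seat of the grey mirror mount, fixed. Origin: seat centre in the plane of the three brass button tips, 120 mm above the bench; a seated mirror's origin comes here. z: outward normal, leaning 30 degrees from vertical towards the mount's front (robot side); x up the slope, y left across it. The head plate is 44 mm wide (y), x -52 to 72 mm, its top 8 mm below the button tips.
- stops (a point): Midway between the two steel lower stop pins, at x = -44, y = 0, z = 0 in the seat frame. The pins, 8 mm in diameter, stand at y = +-17 mm and reach 7 mm above the seat plane; the mirror's lower 60 mm edge belongs against both. Pins and buttons are polished and slippery (friction about 0.15).
- pivot (a point): On the axis of the keeper's pivot post (12 mm diameter, along the seat's z), at x = 60, y = 0, z = 0 in the seat frame.
- stand: The whole mount, fixed: dark base plate 130 x 120 x 12 mm with a grey column 34 x 36 mm under the seat. Origin at the centre of its underside on the bench; z up, its x axis is the horizontal direction of the seat's uphill.
- pad_left: Lower left brass button of the seat, a ball end of 5 mm radius; origin at its tip, at x = -26, y = 18 mm in the seat frame.
- pad_right: Lower right brass button; origin at its tip, at x = -26, y = -18 mm in the seat frame.
- pad_top: Upper brass button; origin at its tip, at x = 26, y = 0 mm in the seat frame.
- keeper (a joint): Angle (rad) of the orange keeper arm, 12 mm wide, 5 mm thick, on the pivot, about the seat's z. 0: straight down the slope over the mirror's top 20 mm; +1.57: points to seat -y; -1.57: to +y. Stops +-1.9. Starts near 0; swung over 1.2 either way it clears the mirror. Friction (1.2 N at the peg) holds it where left. Underside 12.5 mm above the seat plane, 2.5 mm above a seated mirror.
- keeper_peg (a point): Gripping point on the keeper's finger peg, 7.5 mm below the peg's top: a round orange peg of 12 mm diameter, parallel to the seat's z axis, 34 mm from the pivot axis. It rises 30 mm from the arm's top; this point is 22.5 mm above the arm's top and 40 mm above the seat plane.
- mirror: The mirror: a flat rectangular plate 80 mm (its x) by 60 mm (its y) by 10 mm thick, dark metal cell with a pale blue reflecting face on top, 105 to 210 g. Origin at the centre of its underside, z out of the reflecting face. Both ends are alike (a half turn does not matter). It starts face up on the rest; grip it across its 60 mm width.
- mirror_face (a point): Centre of the mirror's reflecting face, 10 mm above the mirror's origin.
- rest: Cleaning rest, fixed: blue block 60 (x) x 44 (y) mm, its top 32 mm above the bench, on a black foot 90 x 90 x 6 mm. Origin at the centre of its underside. The mirror lies on it, overhanging 8 mm on each long side.
- bottle: Bystander: white cleaner bottle, 44 mm diameter, 100 mm tall, origin at its base.
- mouse: Bystander: black computer mouse, 100 x 58 x 32 mm, origin under its centre.
- screw_tray: Bystander: small open red tray, 100 x 70 x 25 mm, origin under its centre.
Things that resemble listed ones, but are neither listed nor needed, are in the scene too. There is more than one size of the stand; the job needs the largest.

How it is judged:
By the outcome, as a careful person would: the job done as asked, in the order asked, and still so for the second after the job is handed in, with the robot touching nothing.
It also fails if it takes over 59 s, if anything falls off the work surface, if the arm or the gripper's body presses on something with over 40 N, if the wrist force passes 120 N, or if a joint passes its speed limit or range.

### The arm

A 6-joint arm with a two-finger parallel gripper is mounted at the origin on the work surface. World frame = base frame: x ahead of the robot, y to its left, z up, the work surface at z = 0. Lengths are in m, angles in rad, forces in N, time in s.
With the tool pointing down it reaches from about 0.35 to 0.925 m from the base axis. Payload 6.4 kg.
Tool frame: the origin (TCP) lies midway between the tips of the shut fingers; the grasp point (between the pads) lies 19 mm behind it; z points along the fingers, y is the direction in which the jaws open and shut (so a half turn about z gives the same grasp; the last joint's range is limited). The gripper opens to 85 mm and grips with 20 to 120 N. Pads are 22 mm wide; open, the fingers measure 114 mm over their backs; the gripper's body (76 mm by 85 mm) begins 54 mm behind the grasp point. The pads swing forward as they close: fully open they stand 13 mm farther back than shut.
Start: joints at [1.104, 0.245, 1.558, -0, 1.339, -0.174], TCP at [0.188, 0.622, 0.231] pointing down, gripper open.
Joint ranges: [-3.13, 3.13], [-1.02, 2.26], [0.13, 2.54], [-0.95, 4.09], [0.21, 2.88], [-2.74, 2.74]. Speed limits (rad/s): [2.57, 2.57, 3.14, 3.14, 3.14, 3.14].

### API

Orientations are given as a unit quaternion [x, y, z, w].
In Python, from cell import ctrl gives the robot as it stands.
- The arm moves only by the shell command python3 -m handwheel 'ROWS' [OPENING]. ROWS is JSON, a list of rows, each an object of numbers: "tx", "ty", "tz": the shift along the world's x, y, z in cm; "spin": the turn about the world's z in degrees. A call has 1 to 20 rows; each row is the pose to reach, as a shift and turn from the pose measured when the call began; what a row does not reach only later rows make up. A row lasts 1/8 s, in which the tool goes at most 62.5 mm and 10.7 degrees, less where a joint would pass 70% of its speed; a pose out of reach is approached as far as the arm can. A call with a gripper value outside its range is refused whole. OPENING is the finger opening in cm, from 0 to 8.54, set as the call begins (- or left out, the last holds). The fingers move at their own pace and stop on an object; the grip force is fixed at half the most. Time passes only in rows, so rows that repeat a pose let the fingers close. It gives the time, the measured TCP pose, the force and the opening at its end, in the units of the state.
- ctrl.get_obs(): the state, without advancing time (a new reading comes with each control period).
- ctrl.capture(name): name is "scene" or "top" or "wrist"; returns the picture (400x640x3 uint8, blue, green, red); there is no depth.
- ctrl.get_calibration(name): a dict with "intrinsics" (3x3 intrinsics, pixels), "camera_from_world" (4x4, takes a point from world to camera coordinates). Camera axes: x right, y up, looking along -z (the intrinsics and any distortion apply to the point x, -y, -z); pixel columns grow to the right and rows downward; lengths in m; the calibration is good to about 2 mm. A picture is of the moment at which its call begins: read the wrist's pose just before it. get_calibration takes no time and is no camera call; for the wrist camera it gives the pose at the moment of the call.
- ctrl.sign_off(): hands the job in, once; it reports no verdict.
The state is a dict: "clock": time; "joints": joint angles; "dq": joint speeds; "joint_torque": joint torques, N m; "ee_pos": TCP position; "ee_rot": TCP orientation; "ft_force": force on the tool from outside, world axes, zero at the start; "torque": the same for the moment, N m; "gripper_width": finger opening in m.
Only numpy, scipy, OpenCV 4.12 (cv2) and the standard library are available. Lean on these libraries where they do the work, as an engineer would, in place of code of your own. Each camera call takes 0.05 s, during which the arm holds its last target.

## Working session

There is one attempt and no reset: what is moved stays moved. The work goes in short steps, Python scripts to look and compute and a shell command to move; the robot and the scene stay as the last step left them, time stands still between calls to the robot, and variables do not carry over. Pictures are saved under pics/ and viewed, and the job is handed in when it is done.

```bash
ls; mkdir -p pics
cat > h.py <<'E'
import numpy as np, cv2
from cell import ctrl
def snap(name,fn,sc=1):
    im=ctrl.capture(name); cv2.imwrite('pics/'+fn,im); return im
E
python3 - <<'E'
from h import *
o=ctrl.get_obs(); print(o)
for n in ['scene','top','wrist']:
    c=ctrl.get_calibration(n); print(n,{k:np.round(v,4).tolist() if not isinstance(v,str) else v for k,v in c.items()})
    snap(n,n+'0.png')
E
```

```text
pics
{'clock': 0.0, 'joints': array([ 1.10387567e+00,  2.45820207e-01,  1.55898143e+00,  2.10683488e-05,
        1.33869899e+00, -1.74076176e-01]), 'dq': array([ 1.77904731e-04,  3.40893855e-04, -1.38385131e-04,  1.53346748e-05,
        1.04602277e-03,  1.61442871e-04]), 'joint_torque': array([ 1.39003791e-03, -4.29505920e+01, -3.26133084e+01, -5.61729325e-05,
        5.25079697e-03,  1.49323489e-05]), 'ee_pos': array([0.18736664, 0.62184361, 0.23019391]), 'ee_rot': array([ 1.45901940e-01,  9.89298597e-01, -9.02176449e-04, -3.10270154e-04]), 'ft_force': array([ 0.51384726, -0.13177778,  0.23681191]), 'torque': array([-0.04907293,  0.03187684,  0.00620935]), 'gripper_width': 0.08516542918028872}
scene {'intrinsics': [[477.0354, 0.0, 324.6261], [0.0, 477.0354, 192.7595], [0.0, 0.0, 1.0]], 'camera_from_world': [[0.2962, 0.9548, -0.0227, -0.156], [-0.585, 0.2001, 0.786, 0.227], [0.755, -0.2196, 0.6178, -1.8605], [0.0, 0.0, 0.0, 1.0]]}
top {'intrinsics': [[392.793, 0.0, 323.7055], [0.0, 392.793, 203.6826], [0.0, 0.0, 1.0]], 'camera_from_world': [[-0.0232, -0.9997, 0.001, 0.0082], [0.9958, -0.023, 0.0884, -0.5757], [-0.0884, 0.003, 0.9961, -1.2734], [0.0, 0.0, 0.0, 1.0]]}
wrist {'intrinsics': [[303.0513, 0.0, 316.7266], [0.0, 303.0513, 198.6837], [0.0, 0.0, 1.0]], 'camera_from_world': [[0.2889, 0.9574, -0.0016, -0.6476], [-0.9125, 0.2748, -0.3031, 0.0404], [-0.2897, 0.089, 0.953, -0.3797], [0.0, 0.0, 0.0, 1.0]]}
```

View pics/scene0.png

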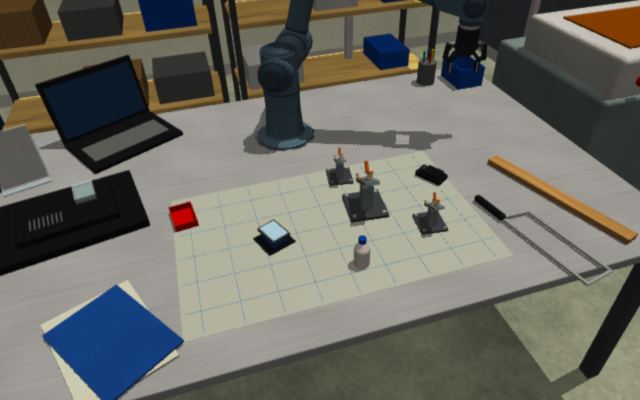

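View pics/top0.png

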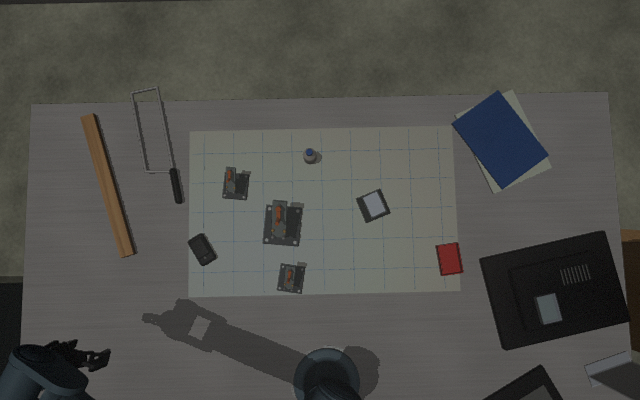

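View pics/wrist0.png

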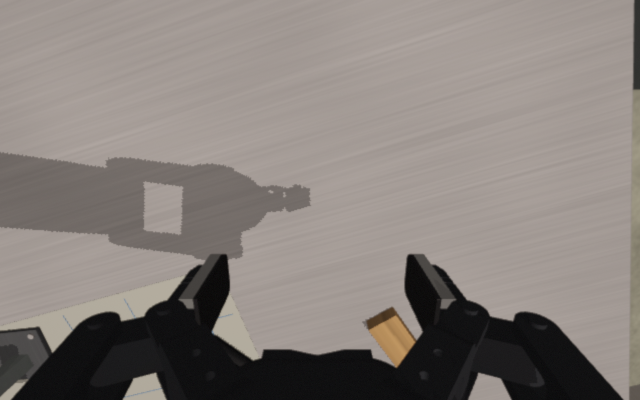

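Run:
```python
from h import *
t=cv2.imread('pics/top0.png'); s=cv2.imread('pics/scene0.png')
cv2.imwrite('pics/c1.png',cv2.resize(cv2.convertScaleAbs(t[185:260,250:330],alpha=1.6),None,fx=9,fy=8,interpolation=cv2.INTER_CUBIC)[:600,:720])
cv2.imwrite('pics/c2.png',cv2.resize(cv2.convertScaleAbs(t[180:230,345:405],alpha=1.6),None,fx=10,fy=10,interpolation=cv2.INTER_CUBIC))
cv2.imwrite('pics/c3.png',cv2.resize(s[145:275,235:475],None,fx=3.3,fy=3.3,interpolation=cv2.INTER_CUBIC))
```

```text
(no output)
```

View pics/c1.png

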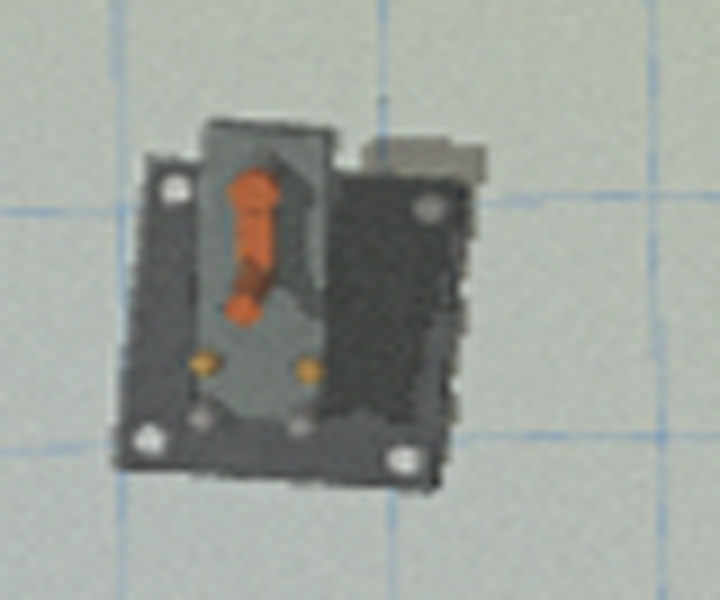

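View pics/c2.png

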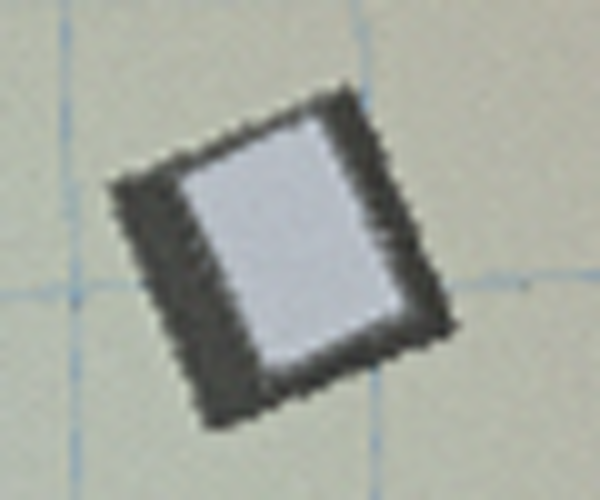

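View pics/c3.png

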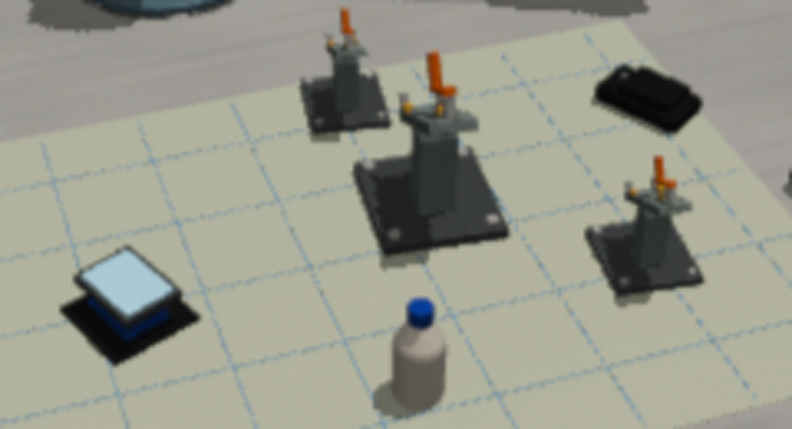

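```bash
cat >> h.py <<'E'
from scipy.spatial.transform import Rotation as R
def px2w(name,uv,z,cal=None):
    c=cal or ctrl.get_calibration(name); K=np.array(c['intrinsics']);T=np.array(c['camera_from_world'])
    d=np.linalg.inv(K)@[uv[0],uv[1],1]; d=np.array([d[0],-d[1],-d[2]])
    d=T[:3,:3].T@d; o=-T[:3,:3].T@T[:3,3]; s=(z-o[2])/d[2]; return o+s*d
def w2px(p,cal):
    K=np.array(cal['intrinsics']);T=np.array(cal['camera_from_world'])
    q=T[:3,:3]@np.asarray(p,float).reshape(-1,3).T+T[:3,3:]; q=np.stack([q[0],-q[1],-q[2]]); u=K@q; return (u[:2]/u[2]).T
E
python3 - <<'E'
from h import *
f=lambda u,v:(250+u/9,185+v/8)
# base plate corners (z=.012)
for n,uv in dict(bl=(115,467),br=(437,490),tr=(470,183),tl=(148,155)).items(): print(n,px2w('top',f(*uv),.012).round(4))
pl=px2w('top',f(204,363),.107);pr=px2w('top',f(309,371),.107); print('pads',pl,pr,np.linalg.norm(pl-pr))
print('peg top',px2w('top',f(243,310),.12+.0475*.866+.013))
g=lambda u,v:(345+u/10,180+v/10)
P=[px2w('top',g(*q),.042) for q in [(178,180),(318,115),(405,305),(265,370)]]
for p in P:print(p.round(4))
print('ctr',np.mean(P,0))
o=ctrl.get_obs();Rt=R.from_quat(o['ee_rot']).as_matrix();T=np.array(ctrl.get_calibration('wrist')['camera_from_world'])
c=-T[:3,:3].T@T[:3,3]; print('cam in tool',Rt.T@(c-o['ee_pos'])); print(Rt.round(3)); print('cam axes in tool',(Rt.T@T[:3,:3].T).round(3))
E
```

```text
bl [0.4496 0.1996 0.012 ]
br [0.4374 0.0813 0.012 ]
tr [0.5645 0.0669 0.012 ]
tl [0.579  0.1861 0.012 ]
pads [0.48958143 0.15417641 0.107     ] [0.48567704 0.1183044  0.107     ] 0.03608386493158792
peg top [0.50696241 0.13272774 0.174135  ]
[ 0.5899 -0.1333  0.042 ]
[ 0.6102 -0.1798  0.042 ]
[ 0.5473 -0.206   0.042 ]
[ 0.5271 -0.1596  0.042 ]
ctr [ 0.5686353  -0.16966467  0.042     ]
cam in tool [ 0.07636537 -0.00154893 -0.14274207]
[[-0.957  0.289 -0.001]
 [ 0.289  0.957 -0.001]
 [ 0.    -0.001 -1.   ]]
cam axes in tool [[-0.     0.953  0.303]
 [ 1.     0.     0.   ]
 [-0.     0.303 -0.953]]
```

```bash
python3 -m handwheel '[{"tz":7},{"tx":8,"ty":-5,"tz":7},{"tx":12,"ty":-10,"tz":7,"spin":3},{"tx":16,"ty":-15,"tz":7,"spin":5},{"tx":20,"ty":-20,"tz":7,"spin":7},{"tx":24,"ty":-25,"tz":7,"spin":9},{"tx":28,"ty":-30,"tz":7,"spin":10.6},{"tx":31,"ty":-35,"tz":7,"spin":10.6},{"tx":34,"ty":-40,"tz":7,"spin":10.6},{"tx":36,"ty":-45,"tz":7,"spin":10.6},{"tx":37.3,"ty":-49.4,"tz":7,"spin":10.6},{"tx":37.3,"ty":-49.4,"tz":7,"spin":10.6},{"tx":37.3,"ty":-49.4,"tz":7,"spin":10.6}]'
python3 - <<'E'
from h import *
import pickle
o=ctrl.get_obs();c=ctrl.get_calibration('wrist');im=snap('wrist','w1.png');pickle.dump(c,open('w1.pkl','wb'))
print(o['clock'],o['ee_pos'],np.abs(o['dq']).max())
cv2.imwrite('pics/w1.png',im)
E
```

```text
0.15 [0.18740906 0.62195887 0.23043498] 0.0021573803005611476validation failed for argument at $[0]...
```

View pics/w1.png

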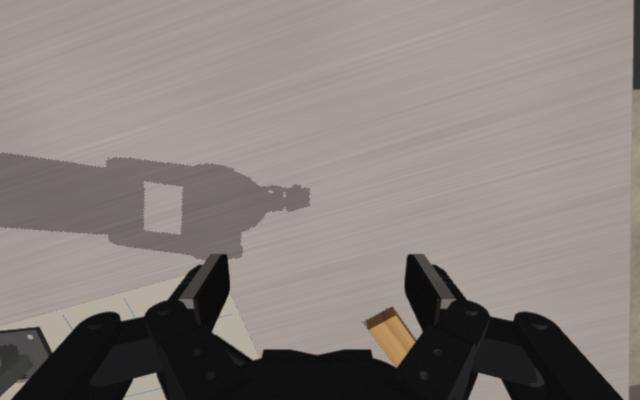

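```bash
python3 -m handwheel '[{"tx":0,"ty":0,"tz":5,"spin":0},{"tx":8,"ty":-5,"tz":7,"spin":0},{"tx":12,"ty":-10,"tz":7,"spin":3},{"tx":16,"ty":-15,"tz":7,"spin":5},{"tx":20,"ty":-20,"tz":7,"spin":7},{"tx":24,"ty":-25,"tz":7,"spin":9},{"tx":28,"ty":-30,"tz":7,"spin":10.6},{"tx":31,"ty":-35,"tz":7,"spin":10.6},{"tx":34,"ty":-40,"tz":7,"spin":10.6},{"tx":36,"ty":-45,"tz":7,"spin":10.6},{"tx":37.3,"ty":-49.4,"tz":7,"spin":10.6},{"tx":37.3,"ty":-49.4,"tz":7,"spin":10.6},{"tx":37.3,"ty":-49.4,"tz":7,"spin":10.6}]'
cat >> h.py <<'E'
import pickle
def wshot(tag):
    o=ctrl.get_obs();c=ctrl.get_calibration('wrist');im=snap('wrist',tag+'.png');pickle.dump((o,c),open(tag+'.pkl','wb'))
    print(o['clock'],o['ee_pos'].round(4),R.from_quat(o['ee_rot']).as_euler('zyx',degrees=True).round(2),np.abs(o['dq']).max().round(3),o['ft_force'].round(2),o['gripper_width'])
    return im
E
python3 -c "
from h import *
wshot('w1')"
```

```text
clock: 1.82
ee_pos: [0.5603, 0.128, 0.3003]
ee_rot: [0.054, 0.999, -0.0, -0.0]
ft_force: [-0.2, 0.2, -0.2]
gripper_width: 0.0855
1.825 [0.5603 0.128  0.3003] [-1.7378e+02 -5.0000e-02  1.7996e+02] 0.036 [-0.22  0.16 -0.17] 0.08545251131319162
```

View pics/w1.png

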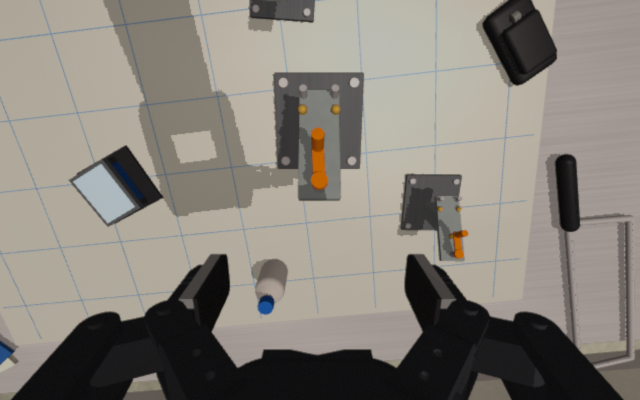

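Run:
```python
from h import *
t=cv2.imread('pics/w1.png')
cv2.imwrite('pics/c4.png',cv2.resize(t[66:206,265:375],None,fx=4.2,fy=4.2,interpolation=cv2.INTER_CUBIC))
cv2.imwrite('pics/c5.png',cv2.resize(t[140:230,60:170],None,fx=6,fy=6,interpolation=cv2.INTER_CUBIC))
```

```text
(no output)
```

View pics/c4.png

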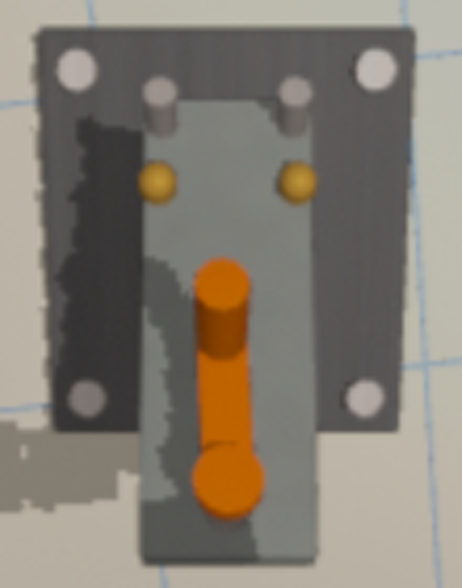

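View pics/c5.png

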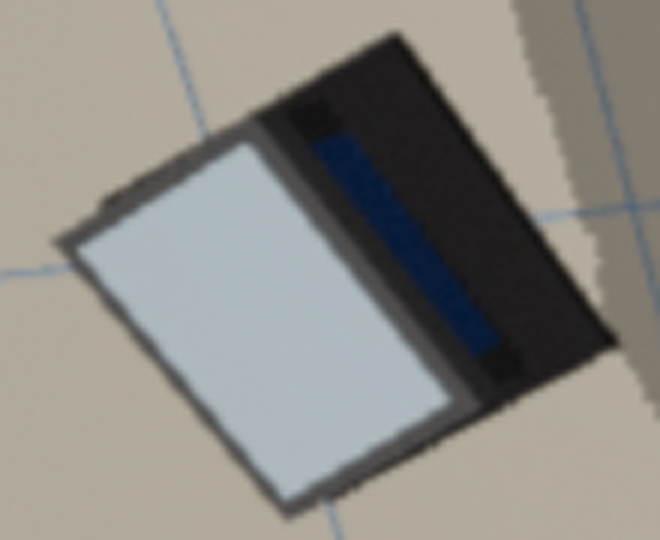

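```bash
cat > fit.py <<'E'
from h import *
from scipy.optimize import least_squares
th=np.radians(30)
def seat(x,y,yaw):
    u=np.array([np.cos(yaw),np.sin(yaw),0]);X=u*np.cos(th)+[0,0,np.sin(th)];Z=-u*np.sin(th)+[0,0,np.cos(th)];Y=np.cross(Z,X)
    return np.array([x,y,.12]),np.stack([X,Y,Z],1)
E
python3 - <<'E'
from fit import *
o,c=pickle.load(open('w1.pkl','rb'))
f=lambda u,v:np.array([265+(u-1.6)/4.2,66+(v-1.6)/4.2])
S=[((160,92),(-44,-17,7)),((295,92),(-44,17,7)),((158,182),(-26,-18,-2)),((297,182),(-26,18,-2)),((140,562),(72,-22,-8)),((316,562),(72,22,-8))]
uv=np.array([f(*a) for a,_ in S]);P=np.array([p for _,p in S])/1000
B=np.array([f(*a) for a in [(40,28),(413,28),(398,430),(53,430)]])
def bp(x,y,yaw,d):
    u=np.array([np.cos(yaw),np.sin(yaw)]);v=np.array([-u[1],u[0]])
    return np.array([np.r_[np.array([x,y])+d*u+a*.065*u+b*.06*v,.012] for a,b in [(-1,-1),(-1,1),(1,1),(1,-1)]])
def res(q):
    s,M=seat(*q[:3]);return np.r_[(w2px(s+P@M.T,c)-uv).ravel(),(w2px(bp(*q),c)-B).ravel()*.7]
r=least_squares(res,[.51,.134,-.108,0]);print(r.x,np.degrees(r.x[2]),r.fun.round(2))
s,M=seat(*r.x[:3]);np.save('seat.npy',r.x[:3])
# keeper: peg top
for a in [-.2,-.1,0,.1,.2]:
    k=s+M@(np.array([60-34*np.cos(a),-34*np.sin(a),47.5])/1000); print(a,w2px(k,c)-f(222,285))
g=lambda u,v:(60+(u-2.5)/6,140+(v-2.5)/6)
Q=[(52,242),(252,118),(485,405),(288,518)]
W=np.array([px2w('w',g(*q),.042,c) for q in Q]);print(W.round(4),W.mean(0))
for i in range(4):
    d=W[(i+1)%4]-W[i];print(np.linalg.norm(d),np.degrees(np.arctan2(d[1],d[0])))
E
```

```text
[ 0.51159198  0.13364441 -0.10862461 -0.00108557] -6.223731748619869 [-0.04  0.89  0.12  0.88 -0.28 -0.61  0.31 -0.61 -0.67 -0.3   0.62 -0.3
 -0.85 -0.37  0.73 -0.39  0.28  0.51 -0.26  0.52]
-0.2 [[9.47190337 1.30702727]]
-0.1 [[5.61507693 0.76529353]]
0 [[1.72324575 0.58466084]]
0.1 [[-2.16789603  0.76662405]]
0.2 [[-6.0226625  1.3096515]]
[[ 0.5472 -0.2133  0.042 ]
 [ 0.5246 -0.1589  0.042 ]
 [ 0.5961 -0.1265  0.042 ]
 [ 0.6188 -0.1813  0.042 ]] [ 0.57169662 -0.17001066  0.042     ]
0.058866197110726735 112.5986332623852
0.07849117162505627 24.358423562115526
0.059332967803299476 -67.49168101156648
0.07838472937993983 -155.9804530478877
```

Run:
```python
from fit import *
s,M=seat(*np.load('seat.npy'))
o=ctrl.get_obs();print(o['joints'].round(2))
for a in [.05,0,-.3,-.6,-.9,-1.2,-1.5,-1.8,-2.05]:
    k=s+M@(np.array([60-34*np.cos(a),-34*np.sin(a),38])/1000); k[2]-=.0125
    print(a,((k-o['ee_pos'])*100).round(2), k.round(4))
```

```text
[ 0.03  0.02  1.68 -0.    1.44 -1.43]
0.05 [ -4.51   0.28 -14.7 ] [0.5149 0.1316 0.1534]
0 [ -4.5    0.45 -14.7 ] [0.5151 0.1333 0.1534]
-0.3 [ -4.26   1.43 -14.63] [0.5175 0.1431 0.1542]
-0.6 [ -3.78   2.3  -14.4 ] [0.5223 0.1518 0.1564]
-0.9 [ -3.1    2.97 -14.06] [0.5291 0.1585 0.1598]
-1.2 [ -2.29   3.39 -13.62] [0.5372 0.1627 0.1642]
-1.5 [ -1.41   3.52 -13.12] [0.546  0.164  0.1692]
-1.8 [ -0.55   3.35 -12.62] [0.5546 0.1623 0.1743]
-2.05 [  0.1    2.98 -12.22] [0.5611 0.1586 0.1782]
```

```bash
python3 -m handwheel '[{"tx":-2,"ty":0.2,"tz":-4,"spin":0},{"tx":-4.5,"ty":0.35,"tz":-9,"spin":0},{"tx":-4.5,"ty":0.35,"tz":-9,"spin":0},{"tx":-4.5,"ty":0.35,"tz":-11,"spin":0},{"tx":-4.5,"ty":0.35,"tz":-13,"spin":0},{"tx":-4.5,"ty":0.35,"tz":-14.7,"spin":0},{"tx":-4.5,"ty":0.35,"tz":-14.7,"spin":0}]' 3.5; python3 -c "
from h import *
wshot('w2')"
```

```text
clock: 2.75
ee_pos: [0.5156, 0.1327, 0.1536]
ee_rot: [0.053, 0.999, -0.0, -0.0]
ft_force: [-0.3, -0.3, 0.0]
gripper_width: 0.0353
2.75 [0.5156 0.1327 0.1536] [-1.7390e+02 -6.0000e-02  1.7996e+02] 0.021 [-0.34 -0.31  0.01] 0.03527853809235837
```

View pics/w2.png

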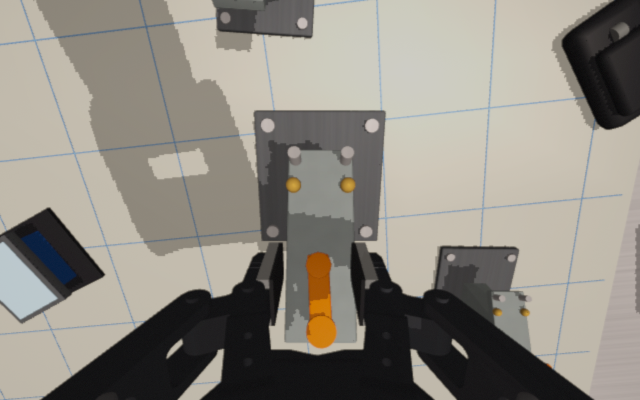

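```bash
python3 -m handwheel '[{"tx":0.1,"ty":0.5,"tz":0.02,"spin":-8},{"tx":0.24,"ty":1.0,"tz":0.1,"spin":-16},{"tx":0.45,"ty":1.45,"tz":0.2,"spin":-24},{"tx":0.72,"ty":1.9,"tz":0.35,"spin":-32},{"tx":1.05,"ty":2.25,"tz":0.5,"spin":-40},{"tx":1.4,"ty":2.6,"tz":0.7,"spin":-48},{"tx":1.8,"ty":2.8,"tz":0.9,"spin":-56},{"tx":2.2,"ty":3.0,"tz":1.1,"spin":-64},{"tx":2.65,"ty":3.1,"tz":1.35,"spin":-72},{"tx":3.1,"ty":3.1,"tz":1.6,"spin":-80},{"tx":3.5,"ty":3.0,"tz":1.85,"spin":-88},{"tx":3.95,"ty":2.9,"tz":2.1,"spin":-96},{"tx":4.5,"ty":2.7,"tz":2.4,"spin":-102},{"tx":4.5,"ty":2.7,"tz":2.4,"spin":-102},{"tx":4.5,"ty":2.7,"tz":2.4,"spin":-102}]'; python3 -c "
from h import *
wshot('w3')"
```

```text
clock: 4.68
ee_pos: [0.5615, 0.1598, 0.1791]
ee_rot: [0.809, 0.588, 0.0, 0.0]
ft_force: [0.5, 0.1, 0.1]
gripper_width: 0.0351
4.675 [0.5615 0.1598 0.1791] [-7.198e+01  6.000e-02 -1.800e+02] 0.006 [0.45 0.11 0.11] 0.035104659320837325
```

View pics/w3.png

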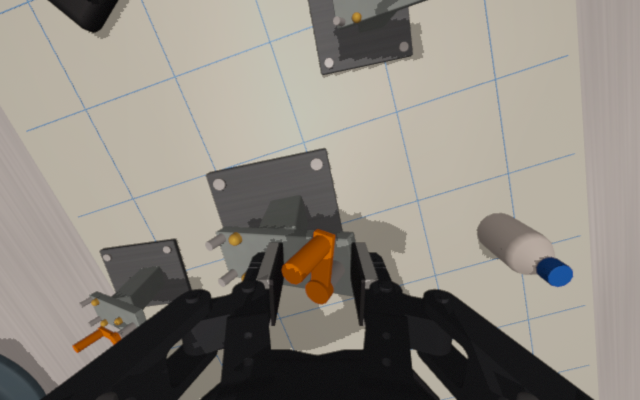

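```bash
python3 -m handwheel '[{"tx":0,"ty":0,"tz":3,"spin":0},{"tx":0,"ty":0,"tz":7,"spin":0},{"tx":0,"ty":-2,"tz":9,"spin":10},{"tx":0,"ty":-4,"tz":9,"spin":20},{"tx":0,"ty":-6,"tz":9,"spin":30},{"tx":1,"ty":-9,"tz":9,"spin":40},{"tx":1,"ty":-12,"tz":9,"spin":50},{"tx":2,"ty":-15,"tz":9,"spin":60},{"tx":3,"ty":-18,"tz":9,"spin":70},{"tx":3,"ty":-21,"tz":9,"spin":80},{"tx":4,"ty":-24,"tz":8,"spin":90},{"tx":5,"ty":-27,"tz":7,"spin":100},{"tx":5.5,"ty":-29,"tz":6,"spin":110},{"tx":5.5,"ty":-31,"tz":4,"spin":120},{"tx":5.5,"ty":-31,"tz":2,"spin":130},{"tx":5.5,"ty":-31,"tz":2,"spin":132.4},{"tx":5.5,"ty":-31,"tz":2,"spin":132.4},{"tx":5.5,"ty":-31,"tz":2,"spin":132.4}]' 8.5; python3 -c "
from h import *
im=wshot('w4'); print(ctrl.get_obs()['joints'].round(2))
cv2.imwrite('pics/c6.png',cv2.resize(im[60:200,220:420],None,fx=4,fy=4,interpolation=cv2.INTER_CUBIC))"
```

```text
clock: 6.98
ee_pos: [0.6166, -0.1502, 0.1993]
ee_rot: [-0.211, 0.977, -0.0, 0.0]
ft_force: [0.0, 0.1, -0.4]
gripper_width: 0.0849
6.975 [ 0.6166 -0.1502  0.1993] [ 1.5564e+02  3.0000e-02 -1.8000e+02] 0.004 [ 0.03  0.14 -0.41] 0.08493570631075525
[-0.42  0.24  1.63  0.    1.28 -2.41]
```

View pics/w4.png

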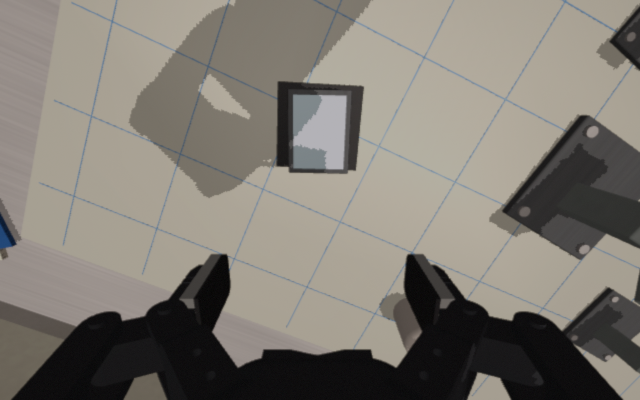

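View pics/c6.png

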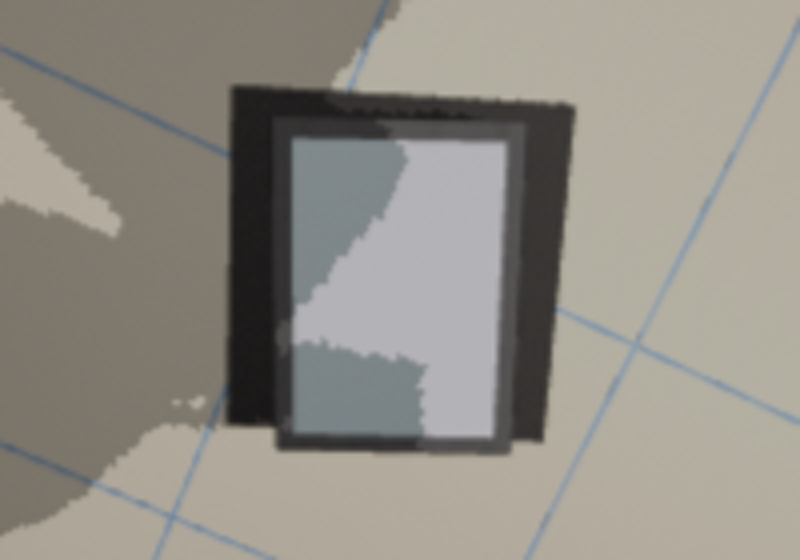

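Run:
```python
from fit import *
o,c=pickle.load(open('w4.pkl','rb'))
g=lambda u,v:np.array([220+(u-1.5)/4,60+(v-1.5)/4])
uv=np.array([g(*q) for q in [(272,117),(525,125),(511,454),(277,449)]])
uvi=np.array([g(*q) for q in [(292,135),(508,141),(495,438),(291,434)]])
W=np.array([px2w('w',q,.042,c) for q in uv]);Wi=np.array([px2w('w',q,.042,c) for q in uvi])
print(W.mean(0),Wi.mean(0))
for X in (W,Wi):
  for i in range(4):
    d=X[(i+1)%4]-X[i];print(np.linalg.norm(d).round(4),np.degrees(np.arctan2(d[1],d[0])).round(2))
Rt=R.from_quat(o['ee_rot']).as_matrix()
m=W.mean(0)/2+Wi.mean(0)/2
print('tool x ang',np.degrees(np.arctan2(Rt[1,0],Rt[0,0])), 'mirror in tool',Rt.T@(m-o['ee_pos']))
np.save('mirror.npy',m)
```

```text
[ 0.57183268 -0.17060529  0.042     ] [ 0.57170491 -0.17061466  0.042     ]
0.059 112.63
0.0785 23.71
0.0592 -66.9
0.0789 -156.42
0.0506 112.83
0.0708 23.41
0.0514 -66.8
0.0712 -157.25
tool x ang -155.6428728765004 mirror in tool [ 4.93241817e-02 -1.12210023e-04  1.57312384e-01]
```

```bash
python3 -m handwheel '[{"tx":-3.5,"ty":-1.5,"tz":-4,"spin":-1.2},{"tx":-6.8,"ty":-3.0,"tz":-8,"spin":-1.2},{"tx":-6.8,"ty":-3.0,"tz":-11,"spin":-1.2},{"tx":-6.8,"ty":-3.0,"tz":-13,"spin":-1.2},{"tx":-6.8,"ty":-3.0,"tz":-15,"spin":-1.2},{"tx":-6.8,"ty":-3.0,"tz":-17,"spin":-1.2},{"tx":-6.8,"ty":-3.0,"tz":-18.5,"spin":-1.2},{"tx":-6.8,"ty":-3.0,"tz":-18.5,"spin":-1.2},{"tx":-6.8,"ty":-3.0,"tz":-18.5,"spin":-1.2}]' 8.5; python3 -c "
from h import *
im=wshot('w5')"
```

```text
clock: 8.15
ee_pos: [0.5492, -0.1805, 0.015]
ee_rot: [-0.201, 0.98, -0.0, 0.001]
ft_force: [0.2, -0.3, -0.4]
gripper_width: 0.085
8.15 [ 0.5492 -0.1805  0.015 ] [1.5683e+02 9.0000e-02 1.7997e+02] 0.011 [ 0.16 -0.29 -0.37] 0.08499876087696508
```

View pics/w5.png

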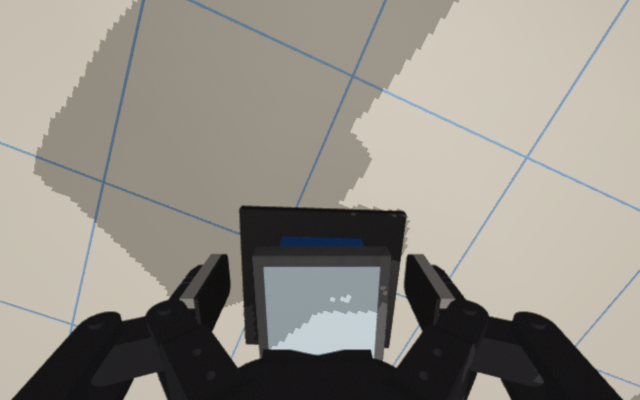

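```bash
python3 -m handwheel '[{"tx":0,"ty":0,"tz":0,"spin":0},{"tx":0,"ty":0,"tz":0,"spin":0},{"tx":0,"ty":0,"tz":0,"spin":0},{"tx":0,"ty":0,"tz":0,"spin":0},{"tx":0,"ty":0,"tz":0,"spin":0}]' 5.7; python3 -m handwheel '[{"tx":0,"ty":0,"tz":0.5,"spin":0},{"tx":0,"ty":0,"tz":1.5,"spin":0},{"tx":0,"ty":0,"tz":3,"spin":0},{"tx":0,"ty":0,"tz":3,"spin":0},{"tx":0,"ty":0,"tz":3,"spin":0}]'; python3 -c "
from h import *
im=wshot('w6')"
```

```text
clock: 8.82
ee_pos: [0.5503, -0.181, 0.0167]
ee_rot: [-0.201, 0.98, -0.001, 0.002]
ft_force: [-1.0, 1.4, 5.5]
gripper_width: 0.0592
clock: 9.45
ee_pos: [0.5501, -0.181, 0.0467]
ee_rot: [-0.201, 0.98, -0.001, 0.002]
ft_force: [-0.3, -0.1, -1.4]
gripper_width: 0.0588
9.45 [ 0.5501 -0.181   0.0467] [156.83   0.22 179.9 ] 0.013 [-0.29 -0.06 -1.42] 0.058817713194280176
```

View pics/w6.png

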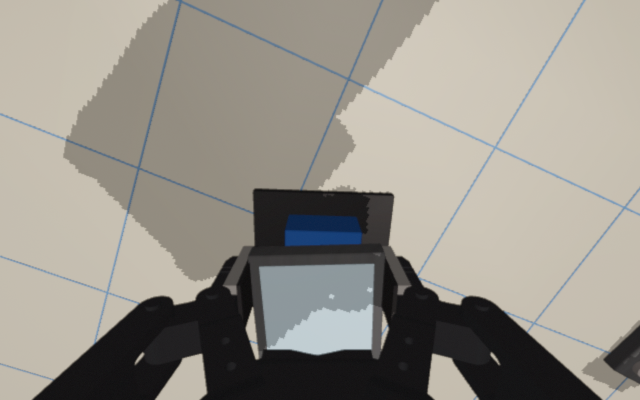

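```bash
python3 -m handwheel '[{"tx":0,"ty":0,"tz":2,"spin":0},{"tx":0,"ty":0.5,"tz":5,"spin":0},{"tx":-1,"ty":2,"tz":8,"spin":-2},{"tx":-2,"ty":4.5,"tz":10,"spin":-5},{"tx":-3,"ty":7.5,"tz":10.3,"spin":-8},{"tx":-4,"ty":11,"tz":10.3,"spin":-12},{"tx":-5,"ty":14.5,"tz":10.3,"spin":-16},{"tx":-6,"ty":18,"tz":10.3,"spin":-20},{"tx":-7,"ty":21.5,"tz":10.3,"spin":-24},{"tx":-8,"ty":25,"tz":10.3,"spin":-27},{"tx":-9,"ty":28,"tz":10.3,"spin":-29.4},{"tx":-9.4,"ty":30.5,"tz":10.3,"spin":-29.4},{"tx":-9.4,"ty":32,"tz":10.3,"spin":-29.4},{"tx":-9.4,"ty":32.1,"tz":10.3,"spin":-29.4},{"tx":-9.4,"ty":32.1,"tz":10.3,"spin":-29.4},{"tx":-9.4,"ty":32.1,"tz":10.3,"spin":-29.4}]'; python3 -c "
from h import *
im=wshot('w7')
cv2.imwrite('pics/c7.png',cv2.resize(im[200:400,200:440],None,fx=3.2,fy=3,interpolation=cv2.INTER_CUBIC))
im=snap('scene','s7.png')
cv2.imwrite('pics/c8.png',cv2.resize(im[100:260,270:430],None,fx=3.7,fy=3.7,interpolation=cv2.INTER_CUBIC))
im=snap('top','t7.png')
cv2.imwrite('pics/c9.png',cv2.resize(cv2.convertScaleAbs(im[170:270,240:340],alpha=1.5),None,fx=6,fy=6,interpolation=cv2.INTER_CUBIC))
"
```

```text
clock: 11.5
ee_pos: [0.4561, 0.1395, 0.1494]
ee_rot: [0.055, 0.998, -0.001, 0.001]
ft_force: [-1.0, 0.1, -2.1]
gripper_width: 0.0587
11.5 [0.4561 0.1395 0.1494] [-1.7370e+02  1.2000e-01  1.7982e+02] 0.002 [-0.96  0.07 -2.1 ] 0.05874480316878887
```

View pics/w7.png

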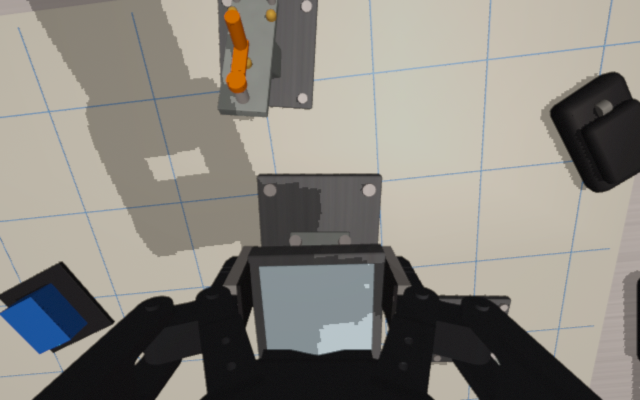

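View pics/c8.png

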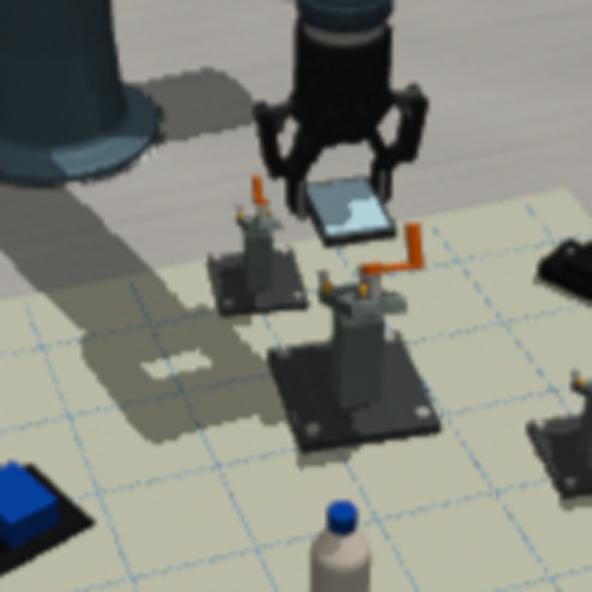

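View pics/c9.png

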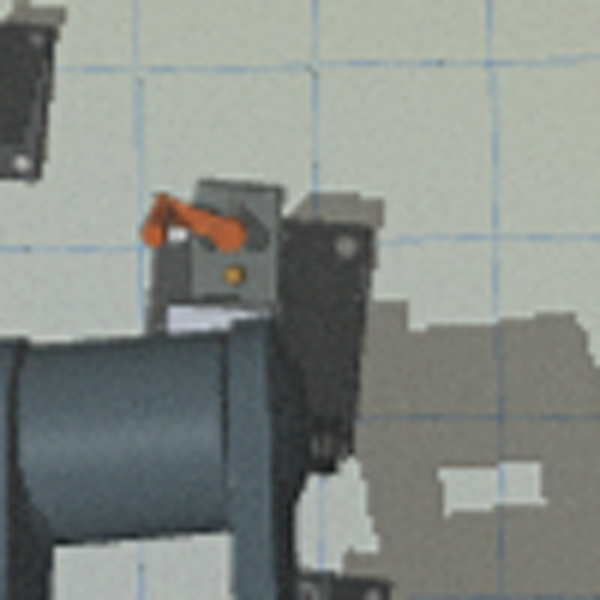

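```bash
python3 -c "
import cv2
im=cv2.imread('pics/w7.png')
cv2.imwrite('pics/c7.png',cv2.resize(im[165:365,220:420],None,fx=3,fy=3,interpolation=cv2.INTER_CUBIC))"
```

```text
(no output)
```

View pics/c7.png

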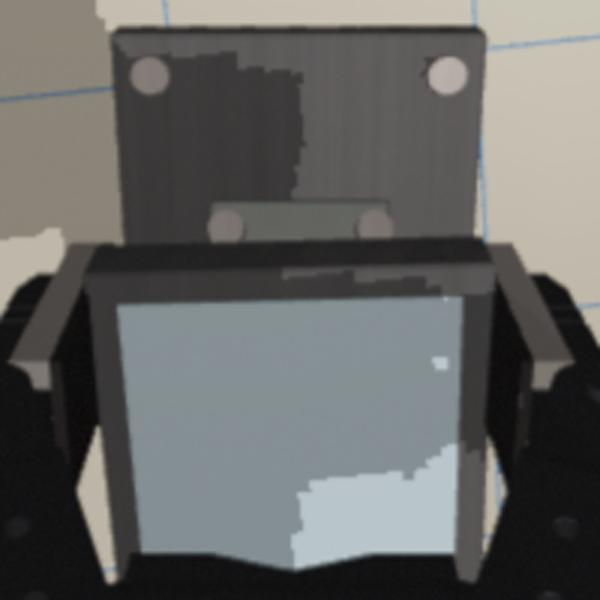

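Run:
```python
from fit import *
o,c=pickle.load(open('w7.pkl','rb'))
f=lambda u,v:np.array([220+(u-1)/3,165+(v-1)/3])
s,M=seat(*np.load('seat.npy'))
z=s[2]+M[2]@[-.044,0,.007]
pins=[px2w('w',f(*q),z,c) for q in [(226,226),(375,226)]]
base=[px2w('w',f(*q),.012,c) for q in [(113,32),(483,30)]]
print('pins fit',[ (s+M@np.array([-.044,y,.007])).round(4) for y in(-.017,.017)],'meas',np.round(pins,4))
print('base meas',np.round(base,4),np.mean(base,0))
Rt=R.from_quat(o['ee_rot']).as_matrix()
t=o['ee_pos']
near_b=np.array([px2w('w',f(*q),t[2]+.0153,c) for q in [(95,246),(488,240)]]);near_t=np.array([px2w('w',f(*q),t[2]+.0253,c) for q in [(88,273),(495,264)]])
ft=np.array([px2w('w',f(*q),t[2]+.0153,c) for q in [(78,247),(505,245)]])
for n,p in (('bot',near_b),('top',near_t),('fing',ft)): print(n,(p-t)@Rt*1000, np.linalg.norm(p[0]-p[1]))
pm=np.mean(pins,0); 
print('pins mid seat-y vs fit',M[:,1]@(pm-s), 'mirror mid seat y',M[:,1]@(near_t.mean(0)-s),M[:,1]@(near_b.mean(0)-s),'tcp',M[:,1]@(t-s))
d=near_t[1]-near_t[0];e=pins[1]-pins[0];b=base[1]-base[0]
print([np.degrees(np.arctan2(q[1],q[0]))-90 for q in(d,near_b[1]-near_b[0],e,b,Rt[:,1])])
```

```text
pins fit [array([0.4684, 0.1213, 0.1041]), array([0.4721, 0.1551, 0.1041])] meas [[0.4671 0.1215 0.1041]
 [0.4708 0.1551 0.1041]]
base meas [[0.4395 0.0826 0.012 ]
 [0.4516 0.1987 0.012 ]] [0.44552754 0.14061722 0.012     ]
bot [[ 12.64118766 -32.15627795 -15.24002075]
 [ 13.7373873   28.6526032  -15.41359662]] 0.06081900861463617
top [[ 13.35871885 -31.06171325 -25.24488678]
 [ 14.87749814  27.52068461 -25.4132169 ]] 0.05860232388824975
fing [[ 12.46651083 -34.80569151 -15.23215377]
 [ 12.88628898  31.33750702 -15.41910346]] 0.06614479477689503
pins mid seat-y vs fit 8.54918565933946e-06 mirror mid seat y -0.0018850478569932406 -0.0018957000674893272 tcp -0.00020376374959978904
[np.float64(-4.811447307135921), np.float64(-5.263779849895698), np.float64(-6.2342033694177275), np.float64(-5.956084681943466), np.float64(-6.2969220838204905)]
```

```bash
cat > traj.py <<'E'
from fit import *
def tcp(thd,m,xg=-.0263,sx=.5106,sy=.1355,h=.0203,lift=0,yaw=-.1086):
    s,M=seat(sx,sy,yaw); t=np.radians(thd)
    u0=np.array([np.cos(yaw),np.sin(yaw),0]);u=u0*np.cos(t)+[0,0,np.sin(t)];n=-u0*np.sin(t)+[0,0,np.cos(t)]
    ball=s+M@[.026,0,-.005]
    g=ball+.010*n-(m-xg)*u
    return g-[0,0,h]+[0,0,lift]
E
python3 - <<'E'
from traj import *
t=ctrl.get_obs()['ee_pos']
for th_,m,l in [(0,.032,.012),(0,.032,.003),(0,.032,0),(5,.031,0),(10,.030,0),(15,.028,0),(20,.0265,0),(25,.0245,0),(30,.023,0),(30,.026,0)]:
    p=tcp(th_,m,lift=l);print(th_,m,l,p.round(4),((p-t)*100).round(2))
E
```

```text
0 0.032 0.012 [0.4775 0.1391 0.1304] [ 2.15 -0.06 -1.9 ]
0 0.032 0.003 [0.4775 0.1391 0.1214] [ 2.15 -0.06 -2.8 ]
0 0.032 0 [0.4775 0.1391 0.1184] [ 2.15 -0.06 -3.1 ]
5 0.031 0 [0.4779 0.1391 0.1133] [ 2.18 -0.06 -3.6 ]
10 0.03 0 [0.4786 0.139  0.1084] [ 2.26 -0.07 -4.09]
15 0.028 0 [0.4808 0.1388 0.104 ] [ 2.47 -0.09 -4.54]
20 0.0265 0 [0.4827 0.1385 0.0997] [ 2.67 -0.12 -4.96]
25 0.0245 0 [0.4855 0.1382 0.096 ] [ 2.95 -0.15 -5.34]
30 0.023 0 [0.4881 0.138  0.0924] [ 3.2  -0.17 -5.7 ]
30 0.026 0 [0.4855 0.1382 0.0909] [ 2.94 -0.15 -5.85]
```

```bash
python3 -m handwheel '[{"tx":0,"ty":0.0,"tz":-1,"spin":0},{"tx":0,"ty":0.1,"tz":-1.9,"spin":0},{"tx":1,"ty":0,"tz":-1.9,"spin":0},{"tx":2,"ty":-0.05,"tz":-1.9,"spin":0},{"tx":2.15,"ty":-0.05,"tz":-2.4,"spin":0},{"tx":2.15,"ty":-0.05,"tz":-2.8,"spin":0},{"tx":2.15,"ty":-0.05,"tz":-2.8,"spin":0},{"tx":2.15,"ty":-0.05,"tz":-2.8,"spin":0}]'; python3 -c "
from h import *
im=wshot('w8')
im=snap('scene','s8.png')
cv2.imwrite('pics/c8.png',cv2.resize(im[130:230,310:430],None,fx=6,fy=6,interpolation=cv2.INTER_CUBIC))
"
```

```text
clock: 12.65
ee_pos: [0.4774, 0.1392, 0.1213]
ee_rot: [0.055, 0.998, -0.001, 0.001]
ft_force: [0.3, 0.6, -0.4]
gripper_width: 0.0585
12.65 [0.4774 0.1392 0.1213] [-1.7372e+02  1.1000e-01  1.7983e+02] 0.003 [ 0.34  0.64 -0.4 ] 0.0585098792718839
```

View pics/c8.png

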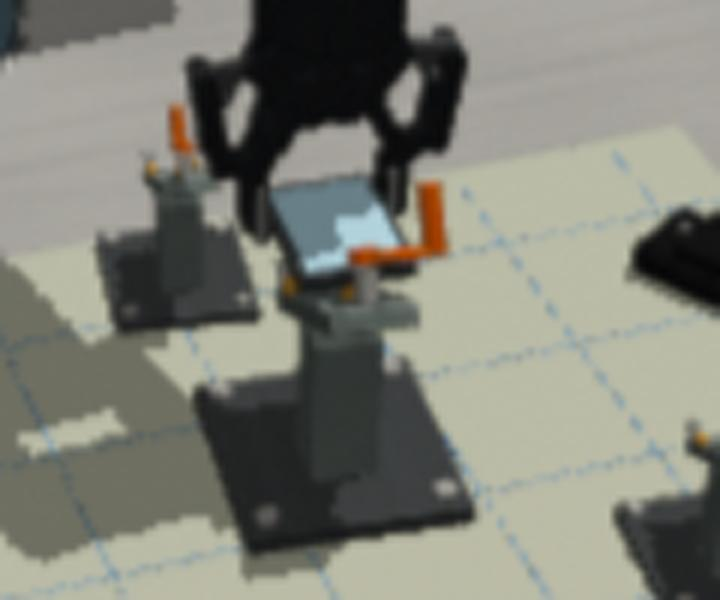

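View pics/w8.png

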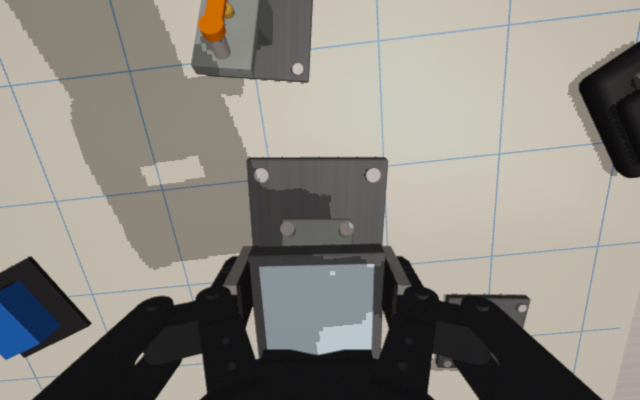

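```bash
python3 -m handwheel '[{"tx":0,"ty":0,"tz":-0.2,"spin":0},{"tx":0,"ty":0,"tz":-0.3,"spin":0},{"tx":0,"ty":0,"tz":-0.4,"spin":0},{"tx":0.02,"ty":0,"tz":-0.5,"spin":0},{"tx":0.02,"ty":0,"tz":-0.5,"spin":0}]'; python3 -m handwheel '[{"tx":0.0,"ty":0,"tz":-0.1,"spin":0},{"tx":0.02,"ty":0,"tz":-0.2,"spin":0},{"tx":0.03,"ty":0,"tz":-0.3,"spin":0},{"tx":0.03,"ty":0,"tz":-0.3,"spin":0}]'
```

```text
clock: 13.38
ee_pos: [0.4782, 0.1393, 0.117]
ee_rot: [0.055, 0.998, -0.001, 0.002]
ft_force: [-1.4, -0.4, 2.2]
gripper_width: 0.0587
clock: 13.88
ee_pos: [0.4795, 0.1394, 0.1153]
ee_rot: [0.055, 0.998, -0.001, 0.003]
ft_force: [-3.1, 0.5, 8.0]
gripper_width: 0.0583
```

```bash
python3 -m handwheel '[{"tx":0.0,"ty":0,"tz":-0.15,"spin":0},{"tx":0.02,"ty":0,"tz":-0.3,"spin":0},{"tx":0.02,"ty":0,"tz":-0.3,"spin":0}]'; python3 -c "
from h import *
im=wshot('w9')
im=snap('scene','s9.png')
cv2.imwrite('pics/c8.png',cv2.resize(im[130:230,310:430],None,fx=6,fy=6,interpolation=cv2.INTER_CUBIC))
"
```

```text
clock: 14.25
ee_pos: [0.4817, 0.1394, 0.1142]
ee_rot: [0.055, 0.998, -0.001, 0.005]
ft_force: [-3.0, -0.1, 8.3]
gripper_width: 0.0587
14.25 [0.4817 0.1394 0.1142] [-173.74    0.61  179.84] 0.001 [-3.01 -0.12  8.27] 0.05868023652793987
```

View pics/c8.png

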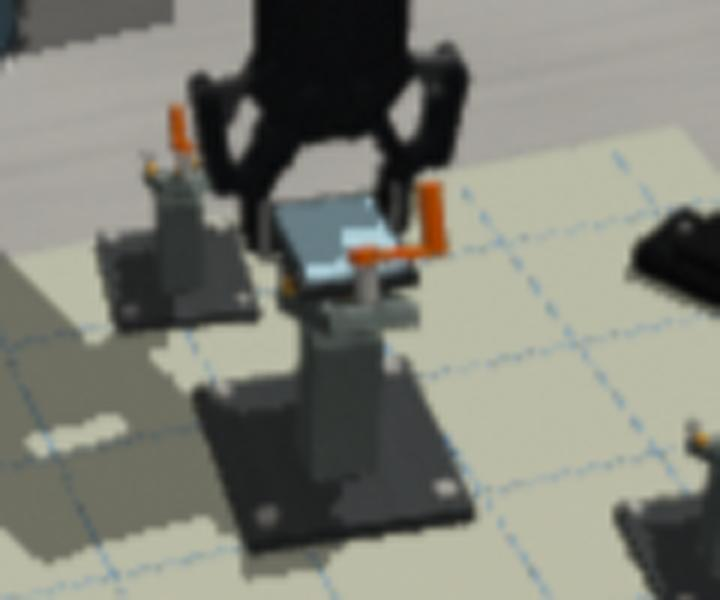

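View pics/w9.png

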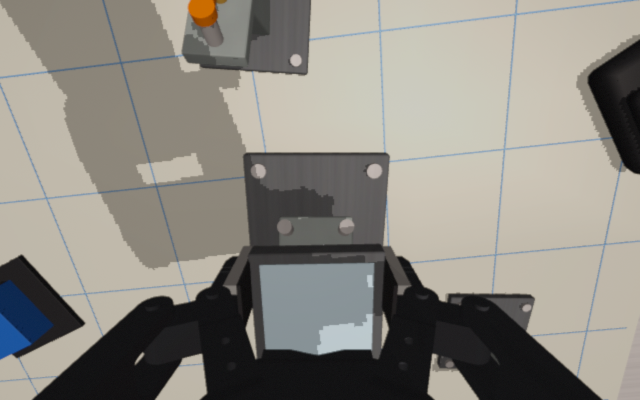

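```bash
python3 -m handwheel '[{"tx":-0.3,"ty":0,"tz":0.0,"spin":0},{"tx":-0.6,"ty":0,"tz":-0.2,"spin":0},{"tx":-0.6,"ty":0,"tz":-0.4,"spin":0},{"tx":-0.6,"ty":0,"tz":-0.5,"spin":0},{"tx":-0.6,"ty":0,"tz":-0.5,"spin":0}]'; python3 -c "
from h import *
im=wshot('w10')
cv2.imwrite('pics/c7.png',cv2.resize(im[165:365,220:420],None,fx=3,fy=3,interpolation=cv2.INTER_CUBIC))
"
```

```text
clock: 14.98
ee_pos: [0.4772, 0.1395, 0.1107]
ee_rot: [0.055, 0.998, -0.001, 0.007]
ft_force: [-0.8, -0.0, 9.9]
gripper_width: 0.0591
14.975 [0.4772 0.1395 0.1107] [-173.74    0.83  179.85] 0.001 [-0.82 -0.03  9.85] 0.05912405520217748
```

View pics/c7.png

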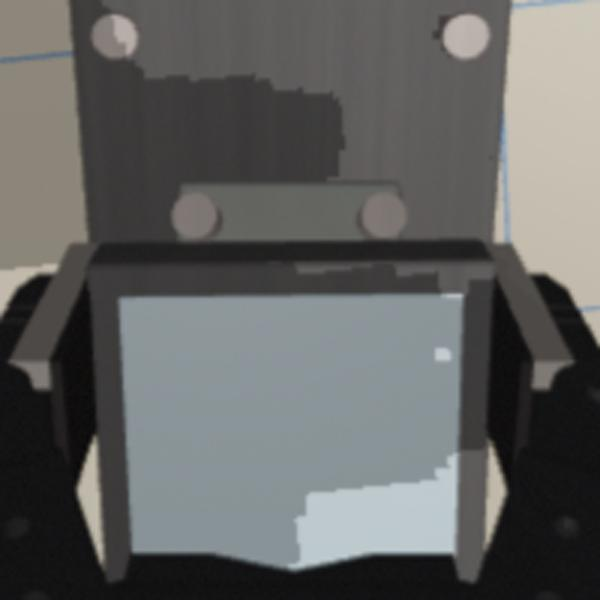

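```bash
python3 -m handwheel '[{"tx":-0.2,"ty":0,"tz":-0.3,"spin":0},{"tx":-0.15,"ty":0,"tz":-0.5,"spin":0},{"tx":-0.05,"ty":0,"tz":-0.65,"spin":0},{"tx":0,"ty":0,"tz":-0.8,"spin":0},{"tx":0.1,"ty":0,"tz":-0.9,"spin":0},{"tx":0.1,"ty":0,"tz":-0.9,"spin":0}]'; python3 -c "
from h import *
im=wshot('w11')
cv2.imwrite('pics/c7.png',cv2.resize(im[165:365,220:420],None,fx=3,fy=3,interpolation=cv2.INTER_CUBIC))
im=snap('scene','s11.png')
cv2.imwrite('pics/c8.png',cv2.resize(im[130:230,310:430],None,fx=6,fy=6,interpolation=cv2.INTER_CUBIC))
"
```

```text
clock: 15.78
ee_pos: [0.4778, 0.1398, 0.1021]
ee_rot: [0.054, 0.998, -0.001, 0.007]
ft_force: [-4.0, 0.6, 10.1]
gripper_width: 0.0589
15.775 [0.4778 0.1398 0.1021] [-173.75    0.78  179.86] 0.002 [-3.96  0.61 10.12] 0.05888619732954077
```

View pics/c7.png

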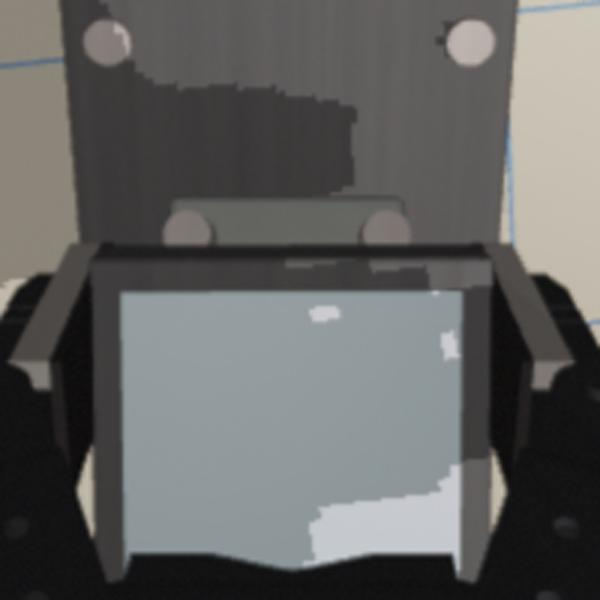

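View pics/c8.png

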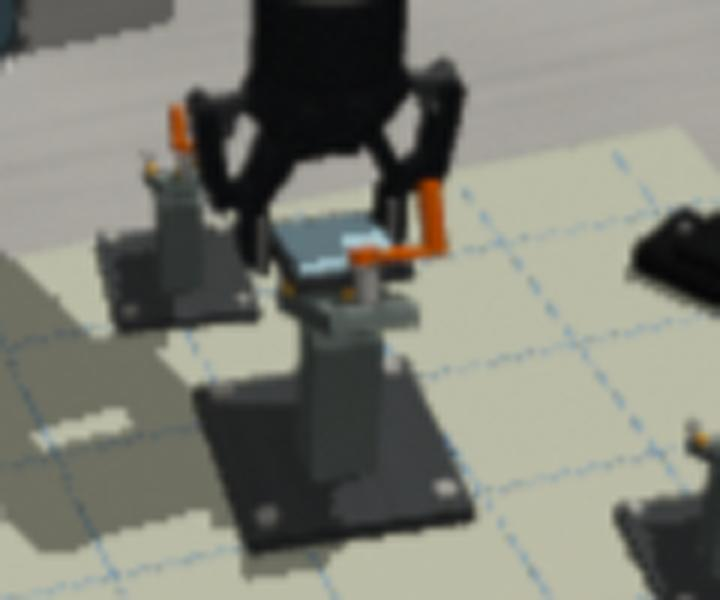

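```bash
python3 -m handwheel '[{"tx":0.2,"ty":-0.05,"tz":0,"spin":0},{"tx":0.4,"ty":-0.1,"tz":-0.05,"spin":0},{"tx":0.6,"ty":-0.15,"tz":-0.15,"spin":0},{"tx":0.65,"ty":-0.15,"tz":-0.3,"spin":0},{"tx":0.7,"ty":-0.15,"tz":-0.4,"spin":0},{"tx":0.7,"ty":-0.15,"tz":-0.4,"spin":0}]'; python3 -c "
from h import *
im=wshot('w12')
cv2.imwrite('pics/c7.png',cv2.resize(im[165:365,220:420],None,fx=3,fy=3,interpolation=cv2.INTER_CUBIC))
im=snap('scene','s12.png')
cv2.imwrite('pics/c8.png',cv2.resize(im[130:230,310:430],None,fx=6,fy=6,interpolation=cv2.INTER_CUBIC))
"
```

```text
clock: 16.62
ee_pos: [0.484, 0.1385, 0.0984]
ee_rot: [0.054, 0.999, -0.001, 0.006]
ft_force: [-6.6, 0.9, 10.2]
gripper_width: 0.0587
16.625 [0.484  0.1385 0.0984] [-173.77    0.66  179.87] 0.001 [-6.64  0.94 10.22] 0.058721034863838735
```

View pics/c7.png

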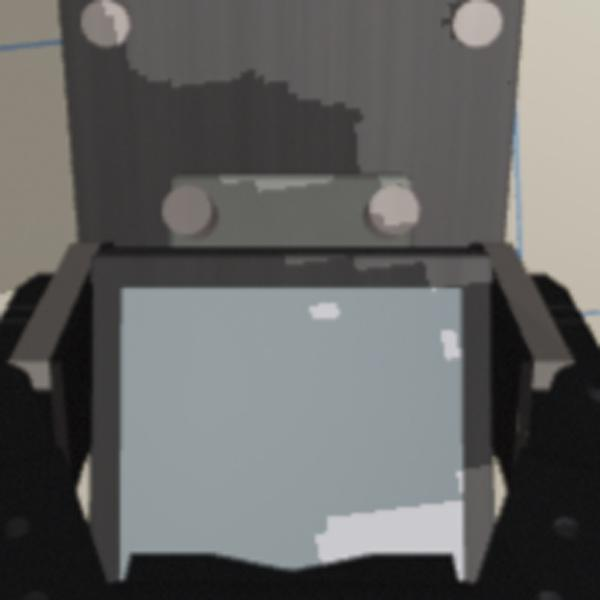

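View pics/c8.png

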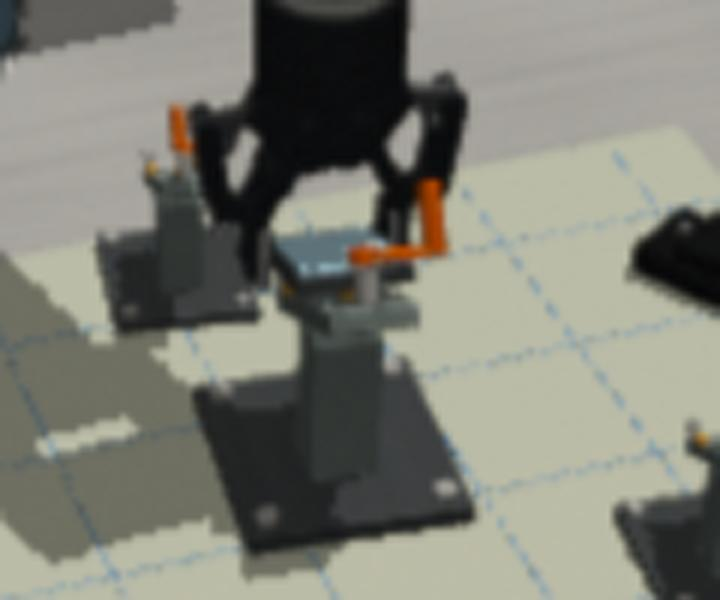

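```bash
cat > tilt.py <<'E'
from traj import *
def pred(tag,thd,xg=-.0263,h=.0203,y0=-.0017):
    o,c=pickle.load(open(tag+'.pkl','rb'));Rt=R.from_quat(o['ee_rot']).as_matrix();t=np.radians(thd)
    u=np.array([-np.cos(t),0,-np.sin(t)]);n=np.array([np.sin(t),0,-np.cos(t)]) # tool frame: uphill=-x, up=-z
    g=np.array([0,y0,-h]);
    pts=[]
    for x,z in [(-.040,-.005),(-.040,.005),(-.0355,.005)]:
        for y in (-.03,.03): pts.append(g+(x-xg)*u+z*n+[0,y,0])
    W=o['ee_pos']+np.array(pts)@Rt.T
    px=w2px(W,c); return np.stack([(px[:,0]-220)*3+1,(px[:,1]-165)*3+1],1)
if __name__=='__main__':
    import sys
    for tag in sys.argv[1:]:
        for a in (0,5,10,15,20,25,30): print(tag,a,pred(tag,a).round(0).tolist())
E
python3 tilt.py w7 w12
```

```text
w7 0 [[97.0, 240.0], [486.0, 240.0], [83.0, 271.0], [500.0, 271.0], [85.0, 299.0], [498.0, 299.0]]
w7 5 [[99.0, 239.0], [484.0, 239.0], [85.0, 265.0], [498.0, 265.0], [87.0, 293.0], [497.0, 293.0]]
w7 10 [[101.0, 240.0], [482.0, 240.0], [87.0, 259.0], [496.0, 259.0], [88.0, 289.0], [495.0, 288.0]]
w7 15 [[102.0, 241.0], [481.0, 240.0], [88.0, 254.0], [495.0, 254.0], [89.0, 284.0], [494.0, 284.0]]
w7 20 [[104.0, 242.0], [479.0, 242.0], [90.0, 250.0], [493.0, 250.0], [90.0, 280.0], [493.0, 280.0]]
w7 25 [[105.0, 244.0], [477.0, 244.0], [92.0, 246.0], [491.0, 246.0], [91.0, 277.0], [492.0, 276.0]]
w7 30 [[107.0, 247.0], [476.0, 247.0], [94.0, 243.0], [489.0, 243.0], [92.0, 273.0], [491.0, 273.0]]
w12 0 [[97.0, 240.0], [486.0, 240.0], [83.0, 271.0], [500.0, 271.0], [85.0, 299.0], [498.0, 299.0]]
w12 5 [[99.0, 240.0], [484.0, 240.0], [85.0, 265.0], [498.0, 265.0], [86.0, 294.0], [497.0, 294.0]]
w12 10 [[101.0, 240.0], [482.0, 240.0], [87.0, 259.0], [496.0, 259.0], [88.0, 289.0], [495.0, 289.0]]
w12 15 [[102.0, 241.0], [481.0, 241.0], [88.0, 254.0], [495.0, 254.0], [89.0, 284.0], [494.0, 284.0]]
w12 20 [[104.0, 242.0], [479.0, 242.0], [90.0, 250.0], [493.0, 250.0], [90.0, 280.0], [493.0, 280.0]]
w12 25 [[105.0, 244.0], [477.0, 244.0], [92.0, 246.0], [491.0, 246.0], [91.0, 277.0], [492.0, 277.0]]
w12 30 [[107.0, 247.0], [476.0, 247.0], [94.0, 244.0], [489.0, 243.0], [92.0, 274.0], [491.0, 274.0]]
```

```bash
python3 -c "
import cv2
im=cv2.imread('pics/s12.png')
cv2.imwrite('pics/c8.png',cv2.resize(im[155:195,345:395],None,fx=15,fy=15,interpolation=cv2.INTER_CUBIC))
im=cv2.imread('pics/w12.png')
cv2.imwrite('pics/c7.png',cv2.resize(im[235:315,235:400],None,fx=4.8,fy=4.8,interpolation=cv2.INTER_CUBIC))"
```

```text
(no output)
```

View pics/c8.png

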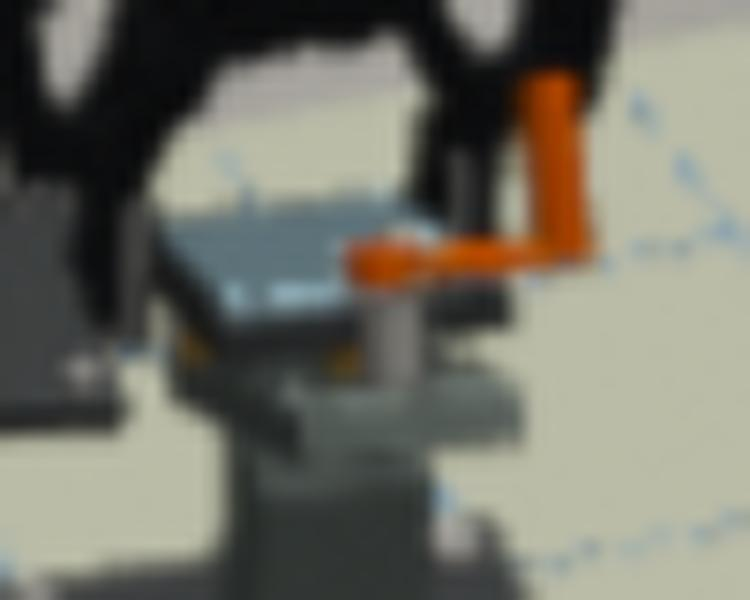

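View pics/c7.png

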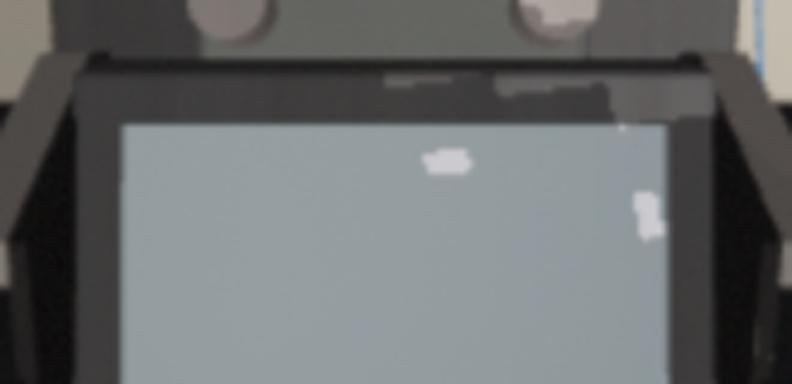

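```bash
python3 -m handwheel '[{"tx":0.1,"ty":-0.02,"tz":-0.1,"spin":0},{"tx":0.2,"ty":-0.03,"tz":-0.2,"spin":0},{"tx":0.3,"ty":-0.04,"tz":-0.35,"spin":0},{"tx":0.3,"ty":-0.04,"tz":-0.35,"spin":0}]'; python3 -c "
from h import *
im=wshot('w13')
cv2.imwrite('pics/c7.png',cv2.resize(im[225:305,235:400],None,fx=4.8,fy=4.8,interpolation=cv2.INTER_CUBIC))
im=snap('scene','s13.png')
cv2.imwrite('pics/c8.png',cv2.resize(im[155:195,345:395],None,fx=15,fy=15,interpolation=cv2.INTER_CUBIC))
"
```

```text
clock: 17.23
ee_pos: [0.4857, 0.1384, 0.095]
ee_rot: [0.054, 0.999, -0.001, 0.004]
ft_force: [-8.1, 0.4, 12.7]
gripper_width: 0.0588
17.225 [0.4857 0.1384 0.095 ] [-173.79    0.47  179.88] 0.003 [-8.15  0.38 12.69] 0.05877198798684248
```

View pics/c7.png

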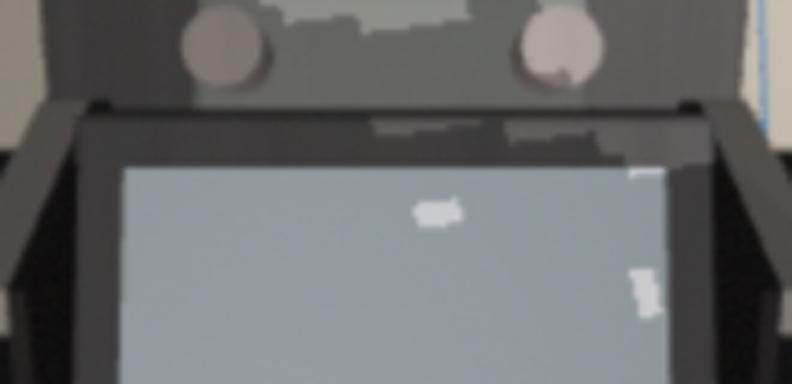

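View pics/c8.png

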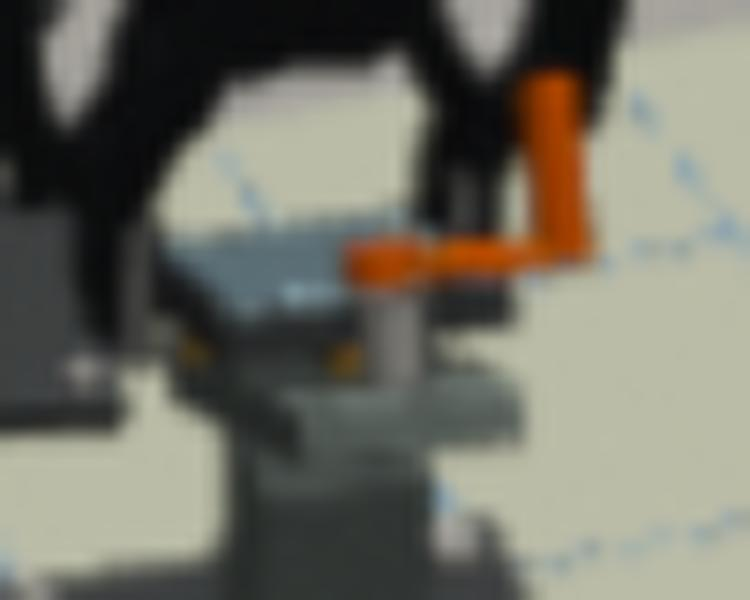

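```bash
python3 -m handwheel '[{"tx":0,"ty":0,"tz":-0.1,"spin":0},{"tx":0,"ty":0,"tz":-0.2,"spin":0},{"tx":0,"ty":0,"tz":-0.2,"spin":0}]'; python3 -c "
from h import *
im=wshot('w14')
cv2.imwrite('pics/c7.png',cv2.resize(im[225:305,235:400],None,fx=4.8,fy=4.8,interpolation=cv2.INTER_CUBIC))
im=snap('scene','s14.png')
cv2.imwrite('pics/c8.png',cv2.resize(im[155:195,345:395],None,fx=15,fy=15,interpolation=cv2.INTER_CUBIC))
"
```

```text
clock: 17.7
ee_pos: [0.4859, 0.1384, 0.0942]
ee_rot: [0.054, 0.999, -0.001, 0.004]
ft_force: [-6.0, -1.6, 12.3]
gripper_width: 0.0588
17.7 [0.4859 0.1384 0.0942] [-173.8     0.5   179.86] 0.003 [-5.95 -1.61 12.26] 0.05878144231799242
```

View pics/c7.png

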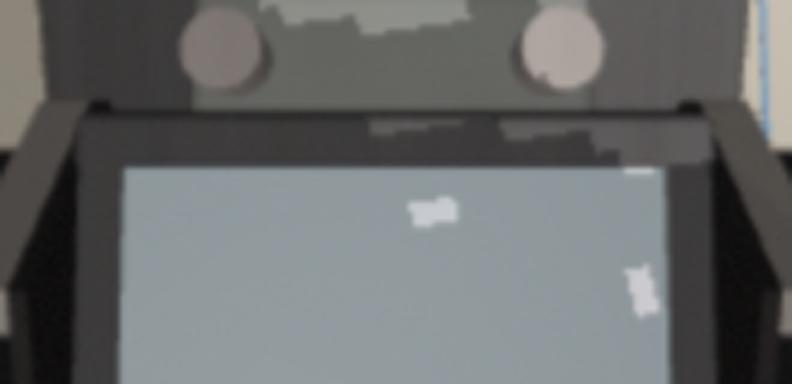

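View pics/c8.png

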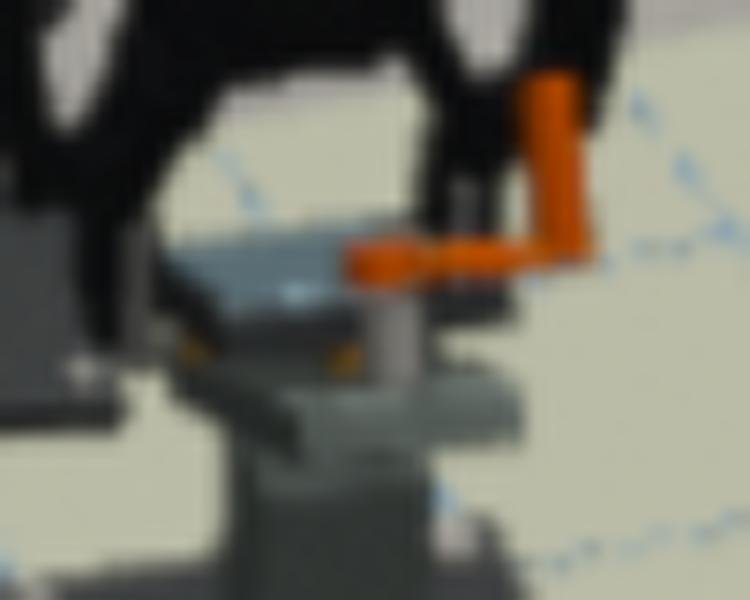

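```bash
python3 -m handwheel '[{"tx":0,"ty":0,"tz":-0.2,"spin":0},{"tx":0,"ty":0,"tz":-0.3,"spin":0},{"tx":0,"ty":0,"tz":-0.3,"spin":0}]'; python3 -c "
from h import *
im=wshot('w15')
cv2.imwrite('pics/c7.png',cv2.resize(im[225:305,235:400],None,fx=4.8,fy=4.8,interpolation=cv2.INTER_CUBIC))
"
```

```text
clock: 18.18
ee_pos: [0.4864, 0.1384, 0.0925]
ee_rot: [0.054, 0.999, -0.001, 0.005]
ft_force: [-6.3, -1.3, 12.5]
gripper_width: 0.0587
18.175 [0.4864 0.1384 0.0925] [-173.8     0.56  179.84] 0.001 [-6.27 -1.34 12.5 ] 0.05871737168093193
```

View pics/c7.png

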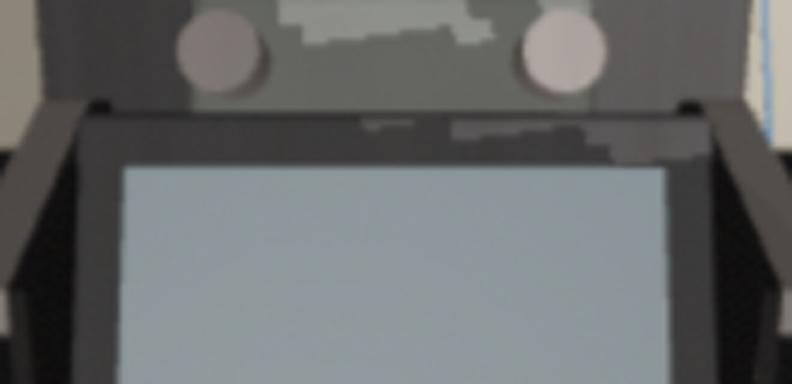

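```bash
python3 -m handwheel '[{"tx":0,"ty":0,"tz":-0.15,"spin":0},{"tx":-0.03,"ty":0,"tz":-0.25,"spin":0},{"tx":-0.03,"ty":0,"tz":-0.25,"spin":0}]'; python3 -c "
from h import *
im=wshot('w16')
cv2.imwrite('pics/c7.png',cv2.resize(im[225:305,235:400],None,fx=4.8,fy=4.8,interpolation=cv2.INTER_CUBIC))
im=snap('scene','s16.png')
cv2.imwrite('pics/c8.png',cv2.resize(im[155:195,345:395],None,fx=15,fy=15,interpolation=cv2.INTER_CUBIC))
"
```

```text
clock: 18.6
ee_pos: [0.4867, 0.1383, 0.0915]
ee_rot: [0.054, 0.999, -0.001, 0.006]
ft_force: [-5.2, -1.7, 13.8]
gripper_width: 0.0585
18.6 [0.4867 0.1383 0.0915] [-173.8     0.64  179.82] 0.001 [-5.2  -1.66 13.8 ] 0.05852314234960962
```

View pics/c7.png

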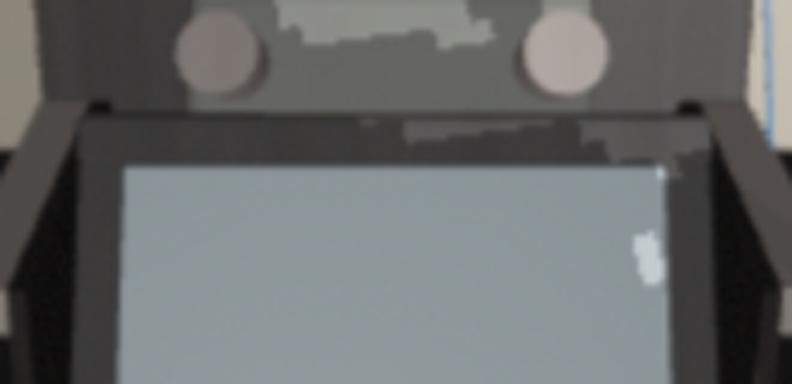

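View pics/c8.png

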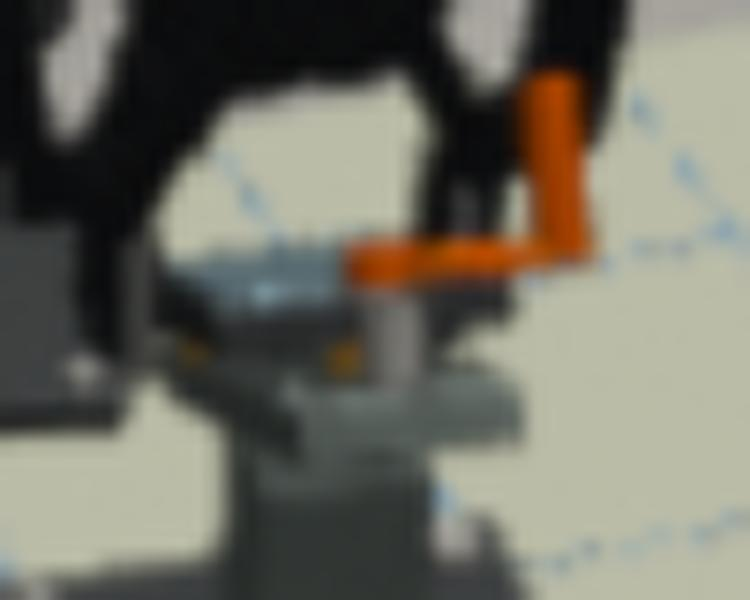

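```bash
cat > ov.py <<'E'
from traj import *
import sys
def corners(thd,m,sx=.5106,sy=.1336,yaw=-.1086):
    s,M=seat(sx,sy,yaw); t=np.radians(thd)
    u0=np.array([np.cos(yaw),np.sin(yaw),0]);u=u0*np.cos(t)+[0,0,np.sin(t)];n=-u0*np.sin(t)+[0,0,np.cos(t)];v=np.cross(n,u)
    c0=s+M@[.026,0,-.005]+.005*n-m*u
    return np.array([c0+x*u+y*v+z*n for z in(0,.01) for x,y in [(-.04,-.03),(-.04,.03),(.04,.03),(.04,-.03)]])
def draw(im,cal,th_,m,x0,y0,f,col,**k):
    px=(w2px(corners(th_,m,**k),cal)-[x0,y0]+.5)*f-.5; px=px.round().astype(int)
    for a in range(4):
        for p,q in ((a,(a+1)%4),(a+4,(a+1)%4+4),(a,a+4)): cv2.line(im,tuple(map(int,px[p])),tuple(map(int,px[q])),col,1)
E
python3 - <<'E'
from ov import *
c=ctrl.get_calibration('scene')
im=cv2.imread('pics/s16.png')[150:200,340:400]
big=cv2.resize(im,None,fx=12,fy=12,interpolation=cv2.INTER_CUBIC)
outs=[]
for th_,m in ((20,.025),(28,.025)):
    b=big.copy();draw(b,c,th_,m,340,150,12,(0,255,0));cv2.putText(b,str(th_),(10,30),0,1,(0,0,255));outs.append(b)
cv2.imwrite('pics/c10.png',cv2.resize(np.hstack(outs)[100:450],None,fx=.66,fy=.66))
E
```

```text
(no output)
```

View pics/c10.png

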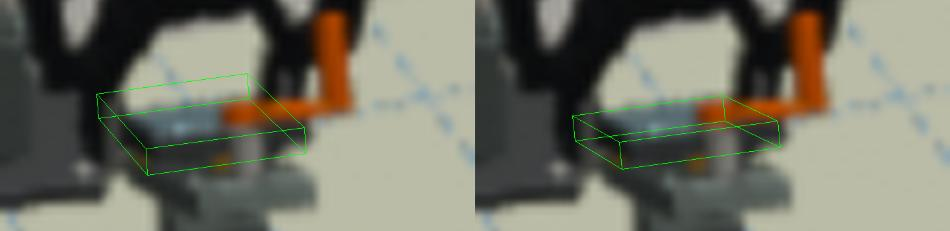

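```bash
python3 -m handwheel '[{"tx":-0.03,"ty":0,"tz":-0.15,"spin":0},{"tx":-0.05,"ty":0,"tz":-0.3,"spin":0},{"tx":-0.05,"ty":0,"tz":-0.3,"spin":0}]'; python3 -c "
from h import *
im=wshot('w17')
cv2.imwrite('pics/c7.png',cv2.resize(im[225:305,235:400],None,fx=4.8,fy=4.8,interpolation=cv2.INTER_CUBIC))
"
```

```text
clock: 19.08
ee_pos: [0.4871, 0.1383, 0.0905]
ee_rot: [0.054, 0.999, -0.001, 0.006]
ft_force: [-7.4, -1.5, 17.2]
gripper_width: 0.0588
19.075 [0.4871 0.1383 0.0905] [-173.81    0.73  179.8 ] 0.002 [-7.4  -1.5  17.19] 0.05880608990098844
```

View pics/c7.png

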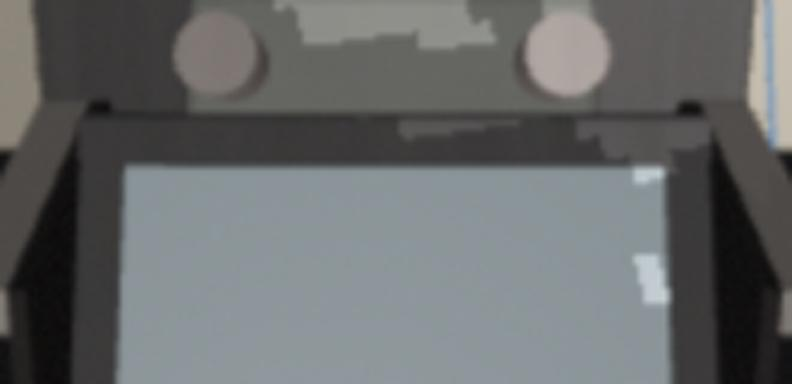

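Run:
```python
from ov import *
c=ctrl.get_calibration('scene')
ims=[snap('scene','s17_%d.png'%i).astype(float) for i in range(3)]
im=np.mean(ims,0).astype(np.uint8)[155:195,345:385]; cv2.imwrite('pics/s17.png',np.mean(ims,0).astype(np.uint8))
big=cv2.resize(im,None,fx=9.9,fy=14,interpolation=cv2.INTER_CUBIC)
big=cv2.resize(im,None,fx=10,fy=10,interpolation=cv2.INTER_CUBIC)
big=cv2.convertScaleAbs(big,alpha=1.6)
outs=[big]
for th_,m in ((23,.025),(26,.025),(30,.025)):
    b=big.copy();draw(b,c,th_,m,345,155,10,(0,255,0));cv2.putText(b,str(th_),(10,30),0,1,(0,0,255));outs.append(b)
g=np.vstack([np.hstack(outs[:2]),np.hstack(outs[2:])])
cv2.imwrite('pics/c10.png',np.vstack([np.hstack([o[60:320] for o in outs[:2]]),np.hstack([o[60:320] for o in outs[2:]])]))
```

```text
(no output)
```

View pics/c10.png

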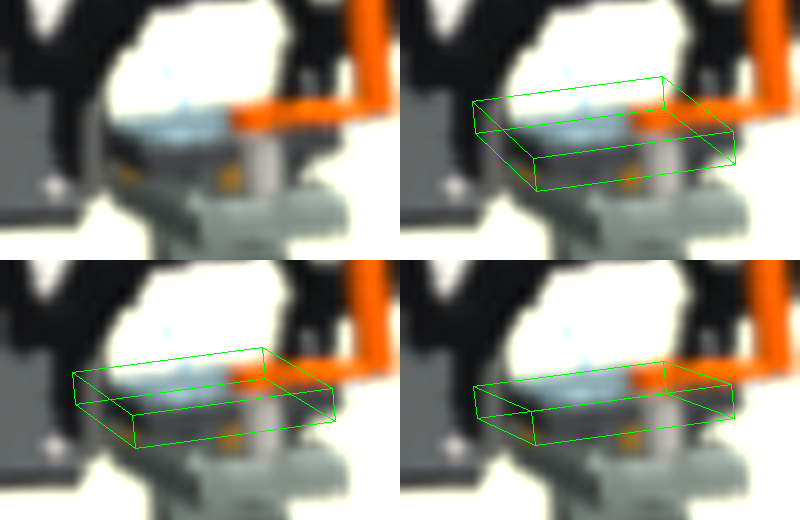

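Run:
```python
from ov import *
o,c=pickle.load(open('w17.pkl','rb'))
im=cv2.imread('pics/w17.png')
for col,th_,m in (((0,255,0),30,.025),((0,0,255),25,.025)):
    pass
x0,y0,f=235,205,4.8
big=cv2.resize(im[y0:y0+110,x0:x0+165],None,fx=f,fy=f,interpolation=cv2.INTER_CUBIC)
a=big.copy()
s,M=seat(.5106,.1336,-.1086)
# pins outline top and base at z=7,-8
for y in(-.017,.017):
    for z,col in ((.007,(0,255,255)),(-.008,(255,0,255))):
        P=[s+M@[-.044+.004*np.cos(q),y+.004*np.sin(q),z] for q in np.linspace(0,6.28,30)]
        px=((w2px(P,c)-[x0,y0]+.5)*f-.5).round().astype(np.int32);cv2.polylines(a,[px],True,col,1)
draw(a,c,30,.0235,x0,y0,f,(0,255,0))
cv2.imwrite('pics/c11.png',a)
```

```text
(no output)
```

View pics/c11.png

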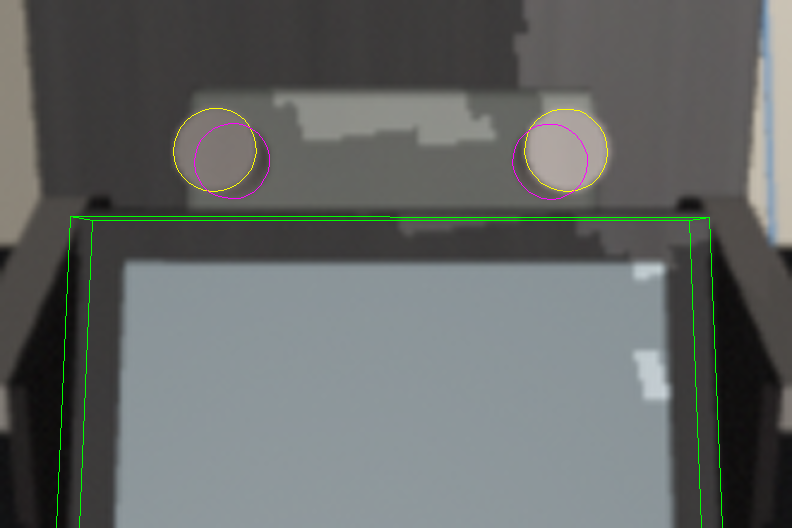

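```bash
python3 -m handwheel '[{"tx":0,"ty":0,"tz":-0.05,"spin":0},{"tx":-0.1,"ty":-0.02,"tz":-0.1,"spin":0},{"tx":-0.2,"ty":-0.03,"tz":-0.15,"spin":0},{"tx":-0.25,"ty":-0.03,"tz":-0.18,"spin":0},{"tx":-0.25,"ty":-0.03,"tz":-0.18,"spin":0}]'; python3 -c "
from h import *
im=wshot('w18')
cv2.imwrite('pics/c7.png',cv2.resize(im[205:315,235:400],None,fx=4.8,fy=4.8,interpolation=cv2.INTER_CUBIC))
"
```

```text
clock: 19.9
ee_pos: [0.4857, 0.1382, 0.0901]
ee_rot: [0.054, 0.999, -0.001, 0.008]
ft_force: [-2.3, 0.2, 10.3]
gripper_width: 0.0586
19.9 [0.4857 0.1382 0.0901] [-173.82    0.9   179.81] 0.001 [-2.27  0.2  10.31] 0.05857050146732081
```

View pics/c7.png

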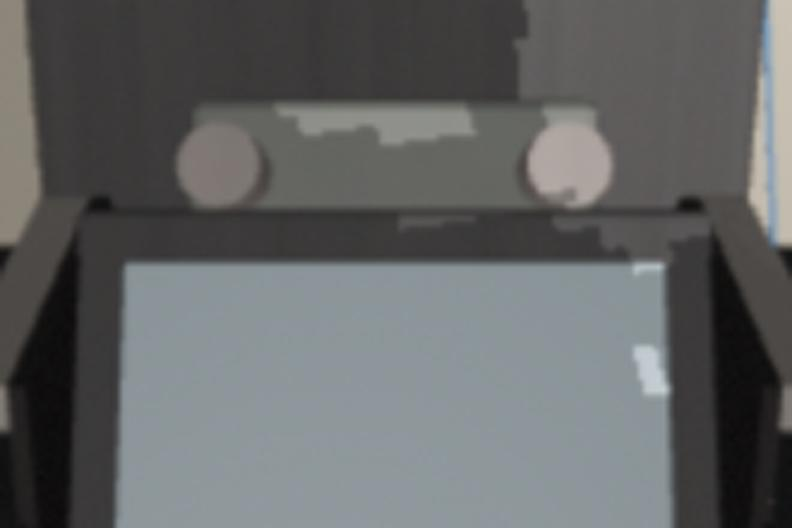

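```bash
python3 -m handwheel '[{"tx":-0.03,"ty":0,"tz":-0.05,"spin":0},{"tx":-0.03,"ty":0,"tz":-0.05,"spin":0}]'; python3 -m handwheel '[{"tx":0,"ty":0,"tz":-0.05,"spin":0},{"tx":0,"ty":0,"tz":0,"spin":0},{"tx":0,"ty":0,"tz":0,"spin":0},{"tx":0,"ty":0,"tz":0,"spin":0}]' 6.8;  python3 -c "
from h import *
im=wshot('w19')
cv2.imwrite('pics/c7.png',cv2.resize(im[205:315,235:400],None,fx=4.8,fy=4.8,interpolation=cv2.INTER_CUBIC))
"
```

```text
clock: 20.2
ee_pos: [0.4857, 0.1382, 0.0903]
ee_rot: [0.054, 0.999, -0.001, 0.008]
ft_force: [-3.5, 0.3, 9.1]
gripper_width: 0.0585
clock: 20.7
ee_pos: [0.4854, 0.1382, 0.09]
ee_rot: [0.054, 0.999, -0.001, 0.008]
ft_force: [0.1, 0.3, -0.4]
gripper_width: 0.0681
20.7 [0.4854 0.1382 0.09  ] [-173.82    0.9   179.81] 0.001 [ 0.15  0.26 -0.35] 0.06811157382973258
```

View pics/c7.png

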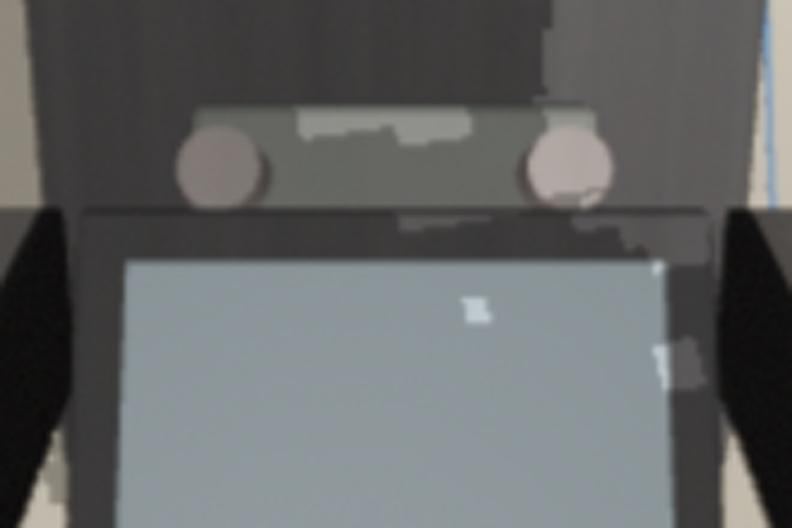

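```bash
python3 -m handwheel '[{"tx":0,"ty":0,"tz":1,"spin":0},{"tx":0,"ty":0,"tz":3,"spin":0},{"tx":0,"ty":0,"tz":7,"spin":0},{"tx":0,"ty":0,"tz":12,"spin":0},{"tx":1,"ty":0,"tz":16,"spin":0},{"tx":4,"ty":0,"tz":18,"spin":0},{"tx":7,"ty":-0.5,"tz":18,"spin":0},{"tx":7,"ty":-0.5,"tz":18,"spin":0},{"tx":7,"ty":-0.5,"tz":18,"spin":0}]' 7.4;  python3 -c "
from h import *
im=wshot('w20')
cv2.imwrite('pics/c7.png',cv2.resize(im[100:250,220:420],None,fx=4,fy=4,interpolation=cv2.INTER_CUBIC))
im=snap('scene','s20.png')
cv2.imwrite('pics/c8.png',cv2.resize(im[140:210,330:410],None,fx=8,fy=8,interpolation=cv2.INTER_CUBIC))
"
```

```text
clock: 21.88
ee_pos: [0.5549, 0.1333, 0.27]
ee_rot: [0.054, 0.999, -0.001, 0.008]
ft_force: [0.9, -0.9, -0.5]
gripper_width: 0.0742
21.875 [0.5549 0.1333 0.27  ] [-173.82    0.86  179.81] 0.014 [ 0.89 -0.86 -0.49] 0.07419152963724814
```

View pics/c7.png

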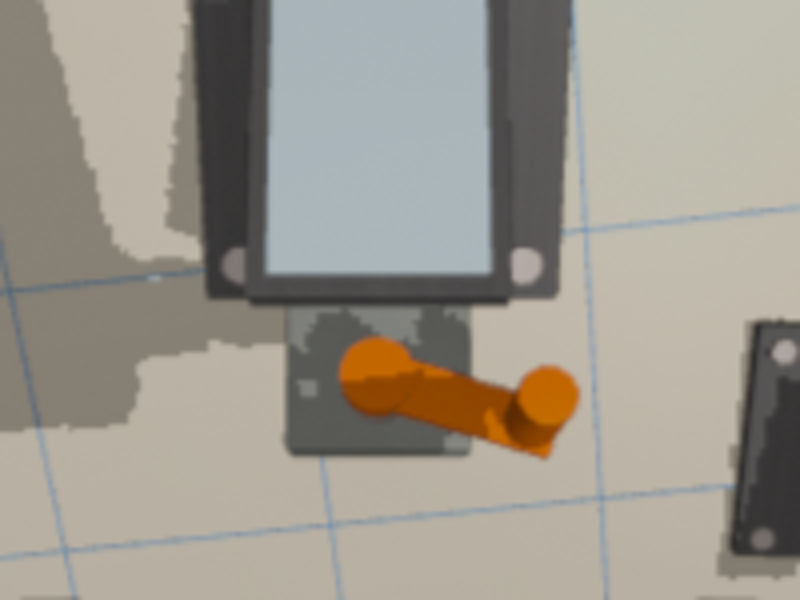

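View pics/c8.png

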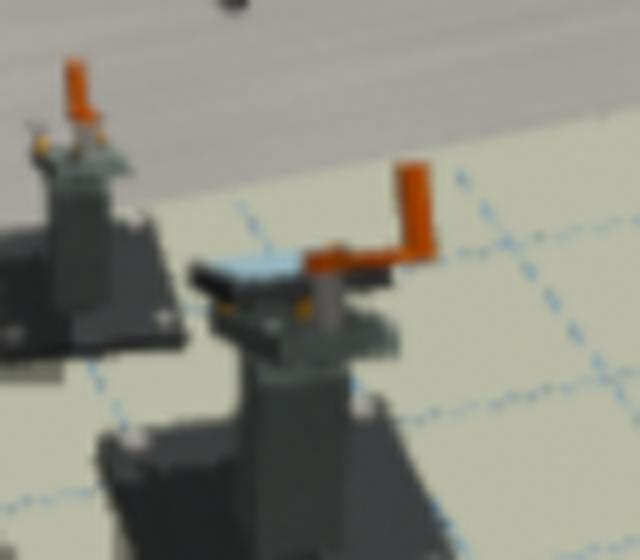

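Run:
```python
from ov import *
o,c=pickle.load(open('w20.pkl','rb'))
im=cv2.imread('pics/w20.png'); x0,y0,f=240,30,3.3
S=np.load('seat.npy'); 
a=cv2.resize(im[y0:y0+180,x0:x0+160],None,fx=f,fy=f,interpolation=cv2.INTER_CUBIC)
for sx,sy,col in ((.5106,.1336,(0,255,0)),):
    s,M=seat(sx,sy,-.1086)
    draw(a,c,30,.026,x0,y0,f,col,sx=sx,sy=sy)
    for y in(-.017,.017):
        P=[s+M@[-.044+.004*np.cos(q),y+.004*np.sin(q),.007] for q in np.linspace(0,6.28,30)]
        cv2.polylines(a,[((w2px(P,c)-[x0,y0]+.5)*f-.5).round().astype(np.int32)],True,(0,255,255),1)
cv2.imwrite('pics/c12.png',a)
for k in (-1.5,-1.6,-1.7,-1.8,-1.9):
    p=w2px(s+M@(np.array([60-34*np.cos(k),-34*np.sin(k),47.5])/1000),c)[0]; q=w2px(s+M@[.060,0,.0175],c)[0]
    print(k,((p-[220,100]+.5)*4-.5).round(1),((q-[220,100]+.5)*4-.5).round(1))
```

```text
-1.5 [553.8 329.4] [376.3 375.8]
-1.6 [554.6 346.9] [376.3 375.8]
-1.7 [553.7 364.4] [376.3 375.8]
-1.8 [550.9 381.7] [376.3 375.8]
-1.9 [546.3 398.8] [376.3 375.8]
```

View pics/c12.png

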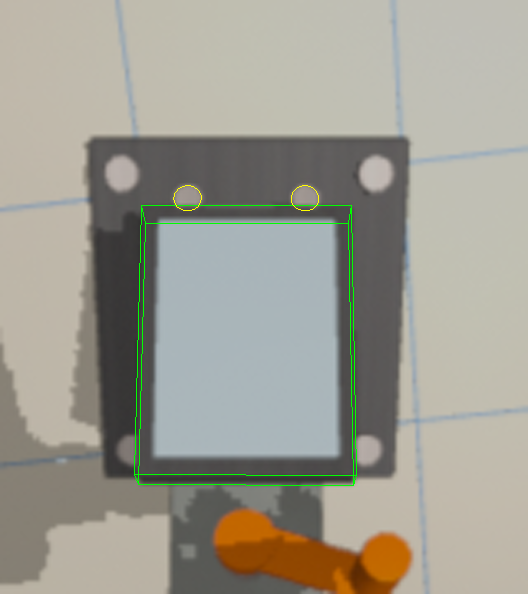

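Run:
```python
from fit import *
s,M=seat(.5106,.1355,-.1086)
o=ctrl.get_obs();print(o['joints'].round(2))
p0=None
for a in [-1.88,-1.6,-1.3,-1.0,-.7,-.4,-.2,0,.1]:
    k=s+M@(np.array([60-34*np.cos(a),-34*np.sin(a),38])/1000); k[2]-=.0125
    if p0 is None:p0=k
    print(a,((k-o['ee_pos'])*100).round(2),((k-p0)*100).round(2), k.round(4))
```

```text
[ 0.04  0.02  1.73 -0.    1.37 -1.42]
-1.88 [ 0.11  2.97 -9.44] [0. 0. 0.] [0.5558 0.1632 0.1756]
-1.6 [-0.68  3.22 -9.91] [-0.79  0.25 -0.47] [0.5479 0.1656 0.1709]
-1.3 [ -1.56   3.19 -10.41] [-1.67  0.22 -0.97] [0.5391 0.1653 0.1659]
-1.0 [ -2.4    2.87 -10.87] [-2.51 -0.11 -1.44] [0.5307 0.1621 0.1612]
-0.7 [ -3.13   2.27 -11.26] [-3.24 -0.7  -1.82] [0.5234 0.1561 0.1574]
-0.4 [ -3.68   1.46 -11.52] [-3.79 -1.51 -2.08] [0.5178 0.148  0.1548]
-0.2 [ -3.93   0.83 -11.62] [-4.04 -2.14 -2.18] [0.5154 0.1418 0.1537]
0 [ -4.06   0.17 -11.66] [-4.17 -2.8  -2.22] [0.5141 0.1351 0.1534]
0.1 [ -4.08  -0.17 -11.65] [-4.19 -3.14 -2.21] [0.5139 0.1317 0.1535]
```

```bash
python3 -m handwheel '[{"tx":0,"ty":0.5,"tz":0,"spin":-10},{"tx":0,"ty":1,"tz":0,"spin":-20},{"tx":0,"ty":1.5,"tz":0,"spin":-30},{"tx":0,"ty":2,"tz":0,"spin":-40},{"tx":0.1,"ty":2.5,"tz":0,"spin":-50},{"tx":0.1,"ty":3,"tz":0,"spin":-60},{"tx":0.1,"ty":3,"tz":0,"spin":-70},{"tx":0.1,"ty":3,"tz":-2,"spin":-80},{"tx":0.1,"ty":3,"tz":-4,"spin":-90},{"tx":0.1,"ty":3,"tz":-5.5,"spin":-100},{"tx":0.1,"ty":3,"tz":-5.5,"spin":-100},{"tx":0.1,"ty":3,"tz":-5.5,"spin":-100}]' 4.2;  python3 -c "
from h import *
im=wshot('w21')
"
```

```text
clock: 23.48
ee_pos: [0.5558, 0.1636, 0.2158]
ee_rot: [0.799, 0.602, -0.006, 0.004]
ft_force: [-0.4, 0.1, 0.4]
gripper_width: 0.0418
23.475 [0.5558 0.1636 0.2158] [-73.99  -0.27 179.17] 0.011 [-0.37  0.07  0.43] 0.041799978314004345
```

View pics/w21.png

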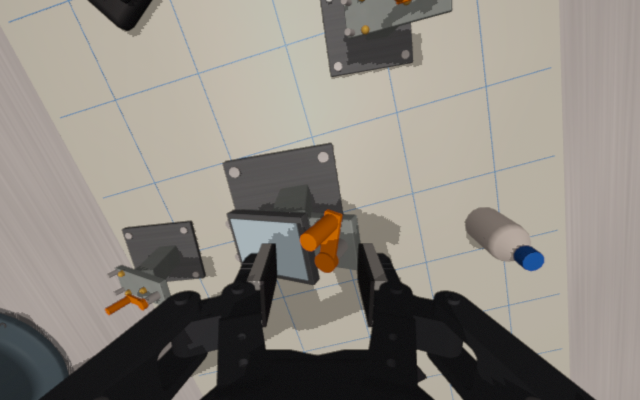

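```bash
python3 -m handwheel '[{"tx":0,"ty":0,"tz":-1,"spin":-3},{"tx":0,"ty":0,"tz":-2,"spin":-3},{"tx":0,"ty":0,"tz":-3,"spin":-3},{"tx":0,"ty":0,"tz":-4,"spin":-3},{"tx":0,"ty":0,"tz":-4,"spin":-3}]';  python3 -c "
from h import *
im=wshot('w22')
"
```

```text
clock: 24.15
ee_pos: [0.5553, 0.1635, 0.1748]
ee_rot: [0.814, 0.581, -0.007, 0.004]
ft_force: [-0.1, -0.5, 0.3]
gripper_width: 0.0422
24.15 [0.5553 0.1635 0.1748] [-70.98  -0.41 179.18] 0.019 [-0.14 -0.48  0.28] 0.042228895992577724
```

View pics/w22.png

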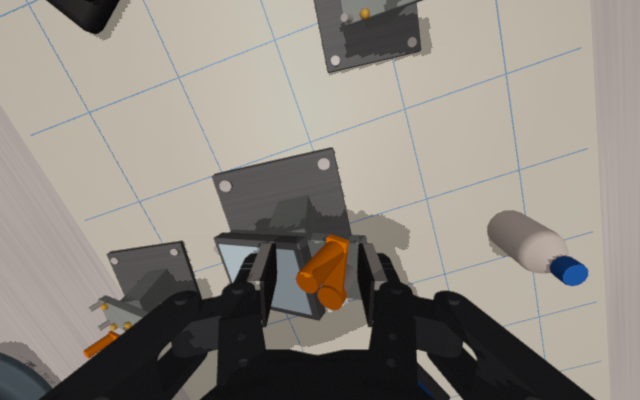

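```bash
python3 -m handwheel '[{"tx":-0.35,"ty":0.12,"tz":-0.1,"spin":7},{"tx":-0.8,"ty":0.25,"tz":-0.3,"spin":14},{"tx":-1.2,"ty":0.25,"tz":-0.5,"spin":21},{"tx":-1.65,"ty":0.22,"tz":-0.75,"spin":28},{"tx":-2.1,"ty":0.1,"tz":-1.0,"spin":36},{"tx":-2.5,"ty":-0.1,"tz":-1.2,"spin":44},{"tx":-2.9,"ty":-0.4,"tz":-1.4,"spin":52},{"tx":-3.2,"ty":-0.7,"tz":-1.55,"spin":60},{"tx":-3.5,"ty":-1.1,"tz":-1.7,"spin":68},{"tx":-3.8,"ty":-1.5,"tz":-1.8,"spin":76},{"tx":-3.95,"ty":-1.85,"tz":-1.85,"spin":84},{"tx":-4.05,"ty":-2.15,"tz":-1.9,"spin":92},{"tx":-4.1,"ty":-2.5,"tz":-1.9,"spin":99},{"tx":-4.1,"ty":-2.8,"tz":-1.9,"spin":102.8},{"tx":-4.1,"ty":-2.8,"tz":-1.9,"spin":102.8},{"tx":-4.1,"ty":-2.8,"tz":-1.9,"spin":102.8}]';  python3 -c "
from h import *
im=wshot('w23')
"
```

```text
clock: 26.2
ee_pos: [0.5148, 0.1357, 0.1568]
ee_rot: [0.055, 0.998, -0.001, 0.008]
ft_force: [-0.6, 1.4, 0.4]
gripper_width: 0.0419
26.2 [0.5148 0.1357 0.1568] [-173.73    0.88  179.86] 0.003 [-0.63  1.4   0.36] 0.041853034446892805
```

View pics/w23.png

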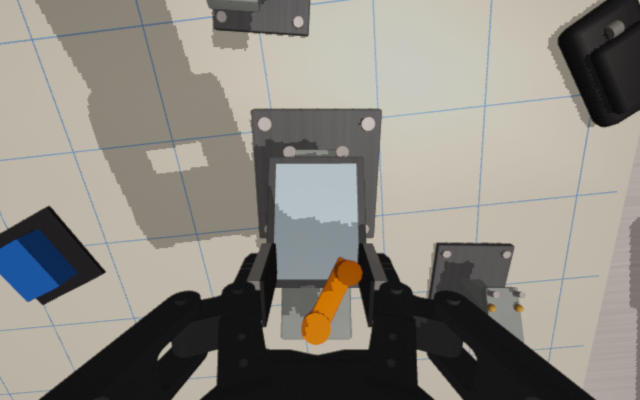

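```bash
python3 -m handwheel '[{"tx":0,"ty":-0.05,"tz":0,"spin":0},{"tx":0,"ty":-0.05,"tz":0,"spin":0},{"tx":0,"ty":-0.05,"tz":0,"spin":0},{"tx":0,"ty":-0.05,"tz":0,"spin":0},{"tx":0,"ty":-0.05,"tz":0,"spin":0}]' 1.3;  python3 -c "
from h import *
im=wshot('w24')
"
```

```text
clock: 26.88
ee_pos: [0.5149, 0.1351, 0.1568]
ee_rot: [0.055, 0.998, -0.001, 0.008]
ft_force: [-1.1, 1.7, -0.2]
gripper_width: 0.0127
26.875 [0.5149 0.1351 0.1568] [-173.74    0.9   179.85] 0.001 [-1.08  1.66 -0.21] 0.012661132958283463
```

View pics/w24.png

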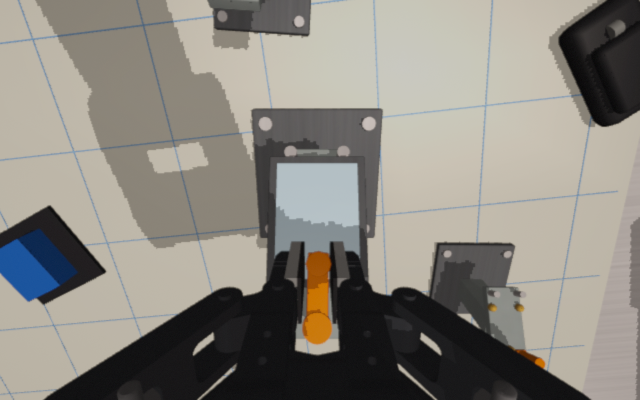

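Keeper is straight down (pivot at 317,328; peg at 318,264). Open, rise, and inspect.

```bash
python3 -m handwheel '[{"tx":0,"ty":0,"tz":0,"spin":0},{"tx":0,"ty":0,"tz":0,"spin":0},{"tx":0,"ty":0,"tz":0,"spin":0}]' 3.5;  python3 -m handwheel '[{"tx":0,"ty":0,"tz":1.5,"spin":0},{"tx":0,"ty":0,"tz":4,"spin":0},{"tx":0,"ty":0,"tz":8,"spin":0},{"tx":2,"ty":0,"tz":12,"spin":0},{"tx":4.5,"ty":-0.4,"tz":13,"spin":0},{"tx":4.5,"ty":-0.4,"tz":13,"spin":0},{"tx":4.5,"ty":-0.4,"tz":13,"spin":0}]';python3 - <<'E'
from ov import *
wshot('w25')
o,c=pickle.load(open('w25.pkl','rb'))
im=cv2.imread('pics/w25.png'); x0,y0,f=240,30,3.3
a=cv2.resize(im[y0:y0+180,x0:x0+160],None,fx=f,fy=f,interpolation=cv2.INTER_CUBIC)
s,M=seat(.5106,.1336,-.1086)
draw(a,c,30,.026,x0,y0,f,(0,255,0),sy=.1336)
for P in [[.060,0,.0175]]+[[.06-.034*np.cos(k),-.034*np.sin(k),.0475] for k in (-.1,0,.1)]:
    p=((w2px(s+M@P,c)[0]-[x0,y0]+.5)*f-.5).round().astype(int);print(p);cv2.circle(a,tuple(map(int,p)),2,(255,0,0),-1)
cv2.imwrite('pics/c13.png',a)
im=snap('scene','s25.png')
cv2.imwrite('pics/c8.png',cv2.resize(im[140:210,330:410],None,fx=8,fy=8,interpolation=cv2.INTER_CUBIC))
E
```

```text
clock: 27.3
ee_pos: [0.5151, 0.135, 0.157]
ee_rot: [0.055, 0.998, -0.001, 0.008]
ft_force: [-0.3, 0.1, -0.6]
gripper_width: 0.0354
clock: 28.18
ee_pos: [0.5591, 0.131, 0.2863]
ee_rot: [0.055, 0.998, -0.001, 0.007]
ft_force: [-0.1, 0.1, -0.4]
gripper_width: 0.0348
28.175 [0.5591 0.131  0.2863] [-173.74    0.82  179.84] 0.017 [-0.13  0.15 -0.43] 0.03482193848560784
[251 507]
[264 346]
[251 345]
[237 346]
```

View pics/c13.png

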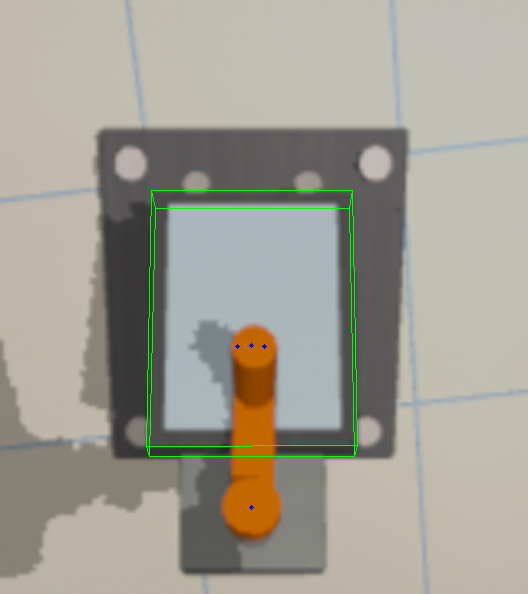

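View pics/c8.png

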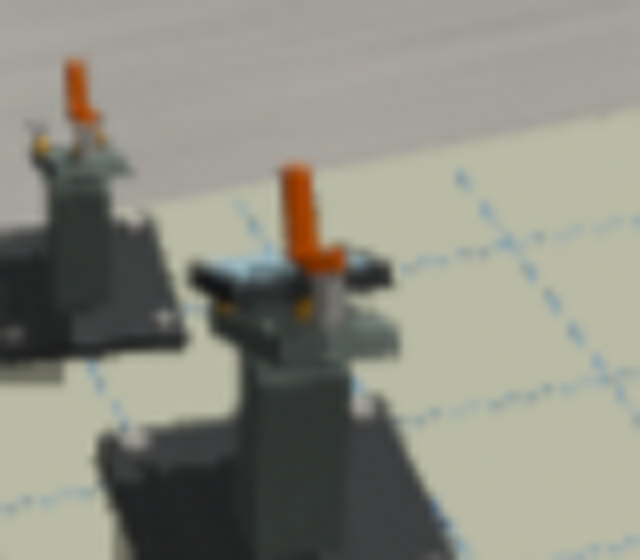

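```bash
python3 -c "
from h import *
o=ctrl.get_obs();print(o['clock'],o['ft_force'],abs(o['dq']).max());print(ctrl.sign_off())"
```

```text
28.275 [ 0.23147919  0.20363084 -1.14601138] 0.0019129239842133033
the job is handed in; nothing more can be done
None
```

I swung the keeper aside to about -1.88 rad and took the mirror from its rest. The moves could not tilt the tool, so I turned the mirror to the slope by easing it onto the upper button while I held it. I slid it down to the pins, released it, then swung the keeper back. The job was handed in at 28.3 s.

**Last checks**
- **Mirror:** The last pictures show it face outward with its lower edge against both pins. It is centred to within about 1 mm of the predicted seated outline. I judged the bearing on all three buttons from how well that outline matched and because the mirror did not shift when the fingers opened. I did not test directly whether it rocks.
- **Keeper:** It points straight down the slope, about -0.02 rad off by the picture.
- **Robot:** The gripper is clear of everything, about 0.1 m above the mount. I did not check the bottle, mouse and tray after the last move, but the arm did not go near them.

**What disagreed**
- **Force:** Turning the mirror in the grip took more force than I would have liked. The force readings between moves were 8–15 N, with a peak of about 19 N as it reached the lower buttons.
- **Tilt:** While the mirror was being turned, one reading of its tilt from the wrist camera was about 6° below the scene camera's. The outline checks agreed with the scene camera.
- **Wrist camera offset:** It read about 1.8 mm off sideways from the tool, so I aligned the mirror to the pins within the same picture.

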